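Pour loose nuts from a scoop into a shallow parts drawer

ROBOT

A 7-joint arm with a two-finger parallel gripper is mounted at the origin on the work surface. World frame = base frame: x ahead of the robot, y to its left, z up, the work surface at z = 0. Lengths are in m, angles in rad, forces in N, time in s.
With the tool pointing down it reaches from about 0.425 to 0.975 m from the base axis. Payload 16.7 kg.
Tool frame: the origin (TCP) lies on the front face of the gripper's body, between the roots of the fingers; the fingertips stand 73 mm ahead of it and the grasp point (between the pads) lies 54 mm ahead of it; z points along the fingers, y is the line along which they close (so a half turn about z gives the same grasp; the last joint's range is limited). The gripper opens to 85 mm and grips with 20 to 120 N. Pads are 22 mm wide; open, the fingers measure 114 mm over their backs; the gripper's body (76 mm by 85 mm) begins 54 mm behind the grasp point. The pads swing forward as they close: fully open they stand 13 mm farther back than shut.
Start: joints at [-1.286, 0.426, 0.074, 1.606, -0.034, 1.111, -0.067], TCP at [0.284, 0.612, 0.304] pointing down, gripper open.
Joint ranges: [-2.85, 2.85], [-0.5, 2.14], [-1.23, 1.37], [0.21, 2.46], [-1.02, 4.16], [0.16, 2.05], [-2.73, 2.73]. Speed limits (rad/s): [1.89, 1.89, 2.39, 2.39, 3.01, 3.01, 3.01].

INTERFACE

Orientations are given as a rotation vector (axis times angle).
In Python, from cell import robot gives the robot as it stands. The module is installed in compiled form; this text tells all that it offers.
- The arm moves only by the tool arm_command, never from a script. Its argument "targets" is a list of rows, each an object with "grip": the finger opening in mm, from 0 to 85.4; "offset": the shift along the tool's x, y, z in mm, a list of three; "turn": the turn about the tool's z in rad. In form: [{"grip": grip, "offset": [dx, dy, dz], "turn": turn}, ...]. A call has 1 to 10 rows; each row shifts and turns the commanded pose from where the row before left it, along the tool's axes as they then stand; what a row does not reach is not made up. A row lasts 1/12 s, in which the tool goes at most 41.7 mm and 7.16 degrees, less where a joint would pass 70% of its speed; a pose out of reach is approached as far as the arm can. A call with a gripper value outside its range is refused whole. The fingers move at their own pace and stop on an object; the grip force is fixed at half the most. Time passes only in rows, so rows that do not move let the fingers close. It gives the time, the measured TCP pose, the force, the opening and the grip force at its end, in the units of the state.
- robot.get_obs(): the state, without advancing time (a new reading comes with each control period).
- robot.grab_frame(name): name is "scene" or "top" or "wrist"; returns the picture (420x560x3 uint8, blue, green, red); there is no depth.
- robot.get_calibration(name): a dict with "vertical_fov" (degrees; the focal length in pixels is half the picture's height over the tangent of half this angle, whatever the lens; pixels are square), "cx", "cy" (the principal point, pixels), "pose" (4x4, takes a point from camera to world coordinates). Camera axes: x right, y up, looking along -z (the intrinsics and any distortion apply to the point x, -y, -z); pixel columns grow to the right and rows downward; lengths in m; the calibration is good to about 2 mm. A picture is of the moment at which its call begins: read the wrist's pose just before it. get_calibration takes no time and is no camera call; for the wrist camera it gives the pose at the moment of the call.
- robot.hand_in(): hands the job in; it is judged then, once.
The state is a dict: "clock": time; "joint_positions": joint angles; "joint_velocities": joint speeds; "joint_efforts": joint torques, N m; "ee_pos": TCP position; "ee_rot": TCP orientation; "wrist_force": force on the tool from outside, world axes, zero at the start; "moment": the same for the moment, N m; "grip_width": finger opening in m; "grip_force": force on a finger pad.
Only numpy, scipy, OpenCV 4.12 (cv2) and the standard library are available. Lean on these libraries where they do the work, as an engineer would, in place of code of your own. Each camera call takes 0.05 s, during which the arm holds its last target. There are 200 camera calls.

TASK

Put the loose nuts away: pull the drawer of the low cabinet out to its stop, bring the spout of the steel scoop down close over the open tray, within about three centimetres of its rim, and only then tip the scoop so that all five nuts run into the tray from low down. Then stand the scoop upright, back in the middle of its rubber mat, and push the drawer fully shut; leave the other things on the bench where they are.

Things in the scene. Friction and masses are not known exactly. Their poses are not given: they have to be found in the camera images.
- cabinet: low grey metal cabinet fixed to the bench, 160 deep (its x) x 190 wide (its y) x 62 mm tall, holding one shallow drawer. Origin at the centre of its underside; its -x axis points out of the drawer front, roughly towards the robot.
- drawer (a joint): how far the drawer is pulled out along the cabinet's -x, in m: 0 = shut, 0.12 = end stop. It starts shut or up to 20 mm ajar, slides with about 1.5 N of drag and stays where it is left.
- drawer_handle (a point): middle of the drawer's handle: a straight horizontal steel bar, 100 long (along the cabinet's y), 12 thick (cabinet x), 16 mm high, its centre 44 mm above the table. It stands in front of the drawer front with a clear gap of 36 mm behind it, open from above (arms to the front at 46 mm either side of its middle). Moves with the drawer.
- tray_in (a point): point on the inner floor of the drawer's shallow tray, 12 mm above the table, mid-width, 60 mm behind the inside of the drawer front; axes as the cabinet's. Moves with the drawer. The tray is 162 wide (y), runs from x = -60 to +80 mm of this point; side and back walls stand 20 mm above its floor (rim 32 mm above the table), the drawer front 43 mm above its floor (its top 55 mm above the table). When the drawer is fully open the tray is uncovered from x = -60 to +60 mm.
- scoop: loose sheet-steel scoop, 151 long x 67 wide x 95 mm tall over its handle, 0.18 to 0.27 kg. A flat-bottomed trough with walls 30 mm high, and at its +x end an open spout that rises gently (14 degrees) and narrows to 46 mm. It stands level on the mat, origin at the centre of its underside, x axis along its length towards the spout, z up. The inside is smooth: the nuts begin to slide up the spout at about 25 to 32 degrees of nose-down tilt and all run out by about 57.
- scoop_grip (a point): middle of the scoop's wooden grip bar, which bridges the scoop crosswise (along its y) on two steel straps: 14 mm thick along the scoop's x, 58 mm clear between the straps, 22 mm high. 2 mm behind the scoop's origin and 84 mm above its underside.
- scoop_spout (a point): middle of the spout's tip, 96 mm ahead of the scoop's origin and 15 mm above its underside; axes as the scoop's.
- scoop_in (a point): point inside the trough, above the scoop's origin, 10 mm above its underside.
- mat: thin black rubber mat fixed to the bench, 200 x 200 x 3 mm, on the left or right of the drawer cabinet; the scoop stands on it at the start. Origin at the centre of its underside, axes along its sides.
- bin: empty open grey plastic bin fixed to the bench, 160 x 120 x 60 mm, on the other side of the cabinet from the mat. Bystander, origin at the centre of its underside.
- nut0: one of five alike loose steel hexagon nuts, 19 mm across flats, 10 mm thick, 17 g, lying flat in the scoop at the start. Origin at the centre of its underside.
- nut1: one of five alike loose steel hexagon nuts, 19 mm across flats, 10 mm thick, 17 g, lying flat in the scoop at the start. Origin at the centre of its underside.
- nut2: one of five alike loose steel hexagon nuts, 19 mm across flats, 10 mm thick, 17 g, lying flat in the scoop at the start. Origin at the centre of its underside.
- nut3: one of five alike loose steel hexagon nuts, 19 mm across flats, 10 mm thick, 17 g, lying flat in the scoop at the start. Origin at the centre of its underside.
- nut4: one of five alike loose steel hexagon nuts, 19 mm across flats, 10 mm thick, 17 g, lying flat in the scoop at the start. Origin at the centre of its underside.
- glue: bystander: white plastic glue bottle, 50 mm diameter, 130 mm tall, standing beyond the mat; origin on its underside or table contact, at its middle.
- tin: bystander: closed bare-steel can, 70 mm diameter, 90 mm tall, standing beyond the grey bin; origin on its underside or table contact, at its middle.
- tape: bystander: roll of masking tape, 76 mm diameter, 24 mm high, lying on top of the cabinet towards its rear; origin on its underside or table contact, at its middle.
- screwdriver: bystander: screwdriver lying on the table close in front of the robot; origin on its underside or table contact, at its middle.
- mug: bystander: white mug, 76 mm diameter, 90 mm tall, at the left side of the table; origin on its underside or table contact, at its middle.
- wrench: bystander: steel wrench lying at the right side of the table; origin on its underside or table contact, at its middle.
Things that resemble listed ones, but are neither listed nor needed, are in the scene too. What is shaped like the scoop but orange is not meant.

How it is judged:
On the way, in this order (a step that is already met when the one before it is completed fails the run):
1. the drawer is pulled out to (almost) its stop, with the nuts still in the scoop (value of joint drawer above 0.1 m and distance between each of nut0, nut1, nut2, nut3, nut4 and scoop_in below 0.11 m), for 0.2 s.
2. all five nuts lie in the tray of the open drawer (value of joint drawer above 0.08 m and x of nut0 in the frame of tray_in between -0.065 and 0.085 m and y of nut0 in the frame of tray_in between -0.083 and 0.083 m and z of nut0 in the frame of tray_in between -0.006 and 0.022 m and linear speed of each of nut0, nut1, nut2, nut3, nut4 below 0.03 m/s and x of nut1 in the frame of tray_in between -0.065 and 0.085 m and y of nut1 in the frame of tray_in between -0.083 and 0.083 m and z of nut1 in the frame of tray_in between -0.006 and 0.022 m and x of nut2 in the frame of tray_in between -0.065 and 0.085 m and y of nut2 in the frame of tray_in between -0.083 and 0.083 m and z of nut2 in the frame of tray_in between -0.006 and 0.022 m and x of nut3 in the frame of tray_in between -0.065 and 0.085 m and y of nut3 in the frame of tray_in between -0.083 and 0.083 m and z of nut3 in the frame of tray_in between -0.006 and 0.022 m and x of nut4 in the frame of tray_in between -0.065 and 0.085 m and y of nut4 in the frame of tray_in between -0.083 and 0.083 m and z of nut4 in the frame of tray_in between -0.006 and 0.022 m), for 0.2 s.
At the end, for the whole second after the job is handed in: all five nuts at rest within the drawer's tray (undersides under 22 mm above its floor), the drawer shut to within 8 mm, the scoop upright (within 7 degrees) and at rest on the mat, its origin within 50 mm of the mat's centre (x of nut0 in the frame of tray_in between -0.065 and 0.085 m and y of nut0 in the frame of tray_in between -0.083 and 0.083 m and z of nut0 in the frame of tray_in between -0.006 and 0.022 m and linear speed of each of nut0, nut1, nut2, nut3, nut4, scoop below 0.03 m/s and x of nut1 in the frame of tray_in between -0.065 and 0.085 m and y of nut1 in the frame of tray_in between -0.083 and 0.083 m and z of nut1 in the frame of tray_in between -0.006 and 0.022 m and x of nut2 in the frame of tray_in between -0.065 and 0.085 m and y of nut2 in the frame of tray_in between -0.083 and 0.083 m and z of nut2 in the frame of tray_in between -0.006 and 0.022 m and x of nut3 in the frame of tray_in between -0.065 and 0.085 m and y of nut3 in the frame of tray_in between -0.083 and 0.083 m and z of nut3 in the frame of tray_in between -0.006 and 0.022 m and x of nut4 in the frame of tray_in between -0.065 and 0.085 m and y of nut4 in the frame of tray_in between -0.083 and 0.083 m and z of nut4 in the frame of tray_in between -0.006 and 0.022 m and value of joint drawer below 0.008 m and horizontal distance between scoop and mat below 0.05 m and height (world z) of scoop below 0.01 m and angle between scoop's own z axis and vertical below 0.12 rad); the robot touches nothing.
It fails at once if a nut has left the scoop (more than 112 mm from the point inside its trough) while still more than 100 mm above the table, so it is dropped or carried from a height ((distance between nut0 and scoop_in above 0.112 m and height (world z) of nut0 above 0.1 m) or (distance between nut1 and scoop_in above 0.112 m and height (world z) of nut1 above 0.1 m) or (distance between nut2 and scoop_in above 0.112 m and height (world z) of nut2 above 0.1 m) or (distance between nut3 and scoop_in above 0.112 m and height (world z) of nut3 above 0.1 m) or (distance between nut4 and scoop_in above 0.112 m and height (world z) of nut4 above 0.1 m)).
It fails at once if a bystander is moved by more than 30 mm (distance of any of glue, tin, tape, screwdriver, mug, wrench from where it was at the start of the episode above 0.03 m).
It also fails if it takes over 64 s, if anything falls off the work surface, if the arm or the gripper's body presses on something with over 40 N, if the wrist force passes 120 N, or if a joint passes its speed limit or range.

## Working session

There is one attempt and no reset: what is moved stays moved. The work goes in short steps, Python scripts to look and compute and a tool call to move; the robot and the scene stay as the last step left them, time stands still between calls to the robot, and variables do not carry over. Pictures are saved under pics/ and viewed, at most 10 in all, crops included, and the job is handed in when it is done.

Besides the shell and the picture viewer there is one more tool, called after "Request:" as name([rows], argument=value, ...), one row to a line, values as JSON. arm_command: Moves the arm, as the interface text tells. Its arguments: {"type":"object","properties":{"targets":{"type":"array"}},"required":["targets"]}

```bash
mkdir -p pics; python3 - <<'E'
from cell import robot
import cv2,numpy as np
np.set_printoptions(precision=4,suppress=True)
o=robot.get_obs()
for k,v in o.items(): print(k,np.round(v,3))
for n in("scene","top","wrist"):
    c=robot.get_calibration(n); print(n,{k:(np.round(v,4) if k!='pose' else v) for k,v in c.items()})
    cv2.imwrite(f"pics/{n}0.png",robot.grab_frame(n))
E
```

```text
clock 0.0
joint_positions [-1.286  0.427  0.074  1.607 -0.034  1.111 -0.067]
joint_velocities [-0.001 -0.    -0.002 -0.002  0.001  0.001 -0.001]
joint_efforts [ -0.001 -94.983   3.76  -46.351   0.019   0.01   -0.   ]
ee_pos [0.284 0.612 0.303]
ee_rot [-0.678 -3.067  0.002]
wrist_force [-0.302  0.045  0.811]
moment [0.027 0.038 0.042]
grip_force 0.0
grip_width 0.085
scene {'vertical_fov': np.float64(53.7169), 'cx': np.float64(278.8526), 'cy': np.float64(213.1558), 'pose': array([[ 0.1491, -0.5759,  0.8038,  1.5754],
       [ 0.9887,  0.0973, -0.1137, -0.1424],
       [-0.0127,  0.8117,  0.5839,  0.8288],
       [ 0.    ,  0.    ,  0.    ,  1.    ]])}
top {'vertical_fov': np.float64(56.9605), 'cx': np.float64(286.5263), 'cy': np.float64(206.6134), 'pose': array([[-0.0121,  0.9821, -0.188 ,  0.3253],
       [-0.9998, -0.0151, -0.0144, -0.0089],
       [-0.017 ,  0.1878,  0.9821,  1.2525],
       [ 0.    ,  0.    ,  0.    ,  1.    ]])}
wrist {'vertical_fov': np.float64(69.9527), 'cx': np.float64(277.5643), 'cy': np.float64(202.5886), 'pose': array([[ 0.4202, -0.8711, -0.2542,  0.2201],
       [ 0.9074,  0.4029,  0.1196,  0.6415],
       [-0.0018, -0.2809,  0.9597,  0.3729],
       [ 0.    ,  0.    ,  0.    ,  1.    ]])}
```

View pics/scene0.png

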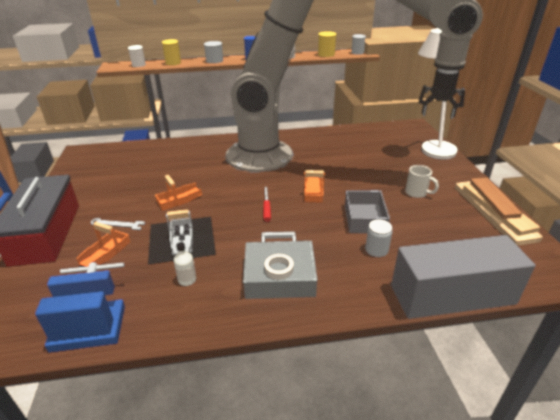

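View pics/top0.png

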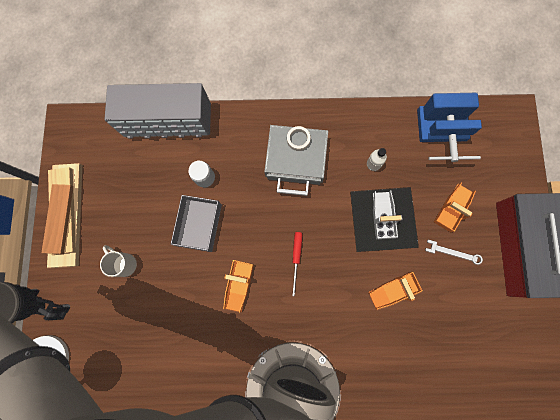

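The top view shows the steel scoop on the black mat at about (386,215), the cabinet at (297,150) with its handle bar at (292,190), the bin at (196,222) and the glue at (377,160). Three orange scoops, at (238,287), (397,290) and (456,207), are decoys. The bare-steel scoop on the mat is the one meant. I'll confirm that with a crop.

```bash
cat > h.py <<'E'
import cv2,numpy as np
from scipy.spatial.transform import Rotation as R
np.set_printoptions(precision=4,suppress=True)
def ray(c,u,v):
    f=210/np.tan(np.radians(c['vertical_fov'])/2)
    d=np.array([(u-c['cx'])/f,-(v-c['cy'])/f,-1.]); P=np.array(c['pose'])
    d=P[:3,:3]@d; return P[:3,3],d/np.linalg.norm(d)
def plane(c,u,v,z):
    o,d=ray(c,u,v); return o+d*(z-o[2])/d[2]
def proj(c,p):
    P=np.linalg.inv(np.array(c['pose'])); q=P[:3,:3]@np.array(p)+P[:3,3]
    f=210/np.tan(np.radians(c['vertical_fov'])/2)
    return np.array([c['cx']-f*q[0]/q[2],c['cy']+f*q[1]/q[2]])
def tri(rs):
    A=np.zeros((3,3));b=np.zeros(3)
    for o,d in rs:
        M=np.eye(3)-np.outer(d,d);A+=M;b+=M@o
    p=np.linalg.solve(A,b)
    return p,[np.linalg.norm((np.eye(3)-np.outer(d,d))@(p-o)) for o,d in rs]
E
python3 - <<'E'
import cv2,numpy as np
a=cv2.imread('pics/top0.png');b=cv2.imread('pics/scene0.png')
z=lambda i,x,y,w,h:cv2.resize(i[y:y+h,x:x+w],(400,300),interpolation=cv2.INTER_CUBIC)
cv2.imwrite('pics/crop1.png',np.vstack([np.hstack([z(a,340,175,92,69),z(a,255,118,92,69+12)]),np.hstack([z(b,140,205,92,69),z(b,235,225,92,69)])]))
E
```

```text
(no output)
```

View pics/crop1.png

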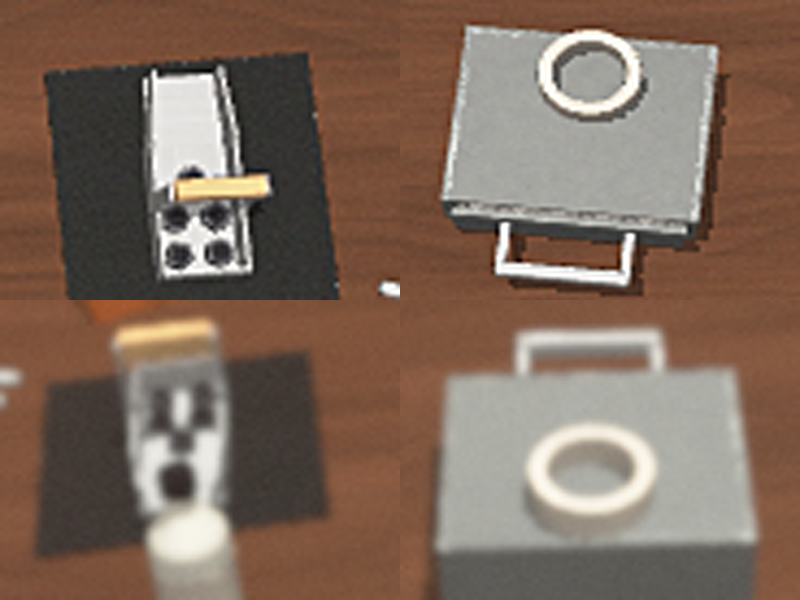

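The crop confirms it: a steel scoop with five dark nuts, spout pointing away from the robot towards the glue, grip bar at top px (391,218). The cabinet handle runs from about (278,191) to (308,194). Next I measure from the two views.

```bash
python3 - <<'E'
from h import *
from cell import robot
T=robot.get_calibration("top");S=robot.get_calibration("scene")
t1=lambda x,y:(340+x*.23,175+y*.23); t2=lambda x,y:(255+x*.23,118+y*.27)
s1=lambda x,y:(140+x*.23,205+(y-300)*.23); s2=lambda x,y:(235+x*.23,225+(y-300)*.23)
for n,a,b in [("handleL",t2(500,270),s2(658,336)),("handleR",t2(632,282),s2(520,338)),("handleMid",t2(566,276),s2(589,336)),
   ("gripMid",t1(222,184),s1(165,333)),("gripL",t1(176,187),s1(214,330)),("gripR",t1(270,184),s1(118,335)),
   ("cabFrontL",t2(445,203),s2(735,372)),("cabFrontR",t2(697,222),s2(448,376))]:
    print(n,*tri([ray(T,*a),ray(S,*b)]))
for n,p,z in [("hL",t2(500,270),.052),("hR",t2(632,282),.052),("cabFL",t2(445,203),.062),("cabFR",t2(697,222),.062),("cabBL",t2(467,28),.062),("cabBR",t2(718,45),.062),
  ("spoutmid",t1(183,72),.04),("rearmid",t1(205,272),.033),("gL",t1(176,187),.098),("gR",t1(270,184),.098),
  ("glue",(377,163),.0),("tape",(299,138),.086)]:
    print(n,plane(T,*p,z))
im=cv2.imread('pics/top0.png'); m=(im.max(2)<62).astype(np.uint8); m[:, :345]=0;m[:,422:]=0;m[:183]=0;m[255:]=0
c=max(cv2.findContours(m,0,2)[0],key=cv2.contourArea);r=cv2.minAreaRect(c);print(r)
b=[plane(T,*p,.003) for p in cv2.boxPoints(r)];print(np.array(b),np.mean(b,0))
o=robot.get_obs();print(R.from_rotvec(o['ee_rot']).as_matrix())
E
```

```text
handleL [0.6906 0.0055 0.2027] [np.float64(0.26126905778736353), np.float64(0.2612690577873635)]
handleR [ 0.6677 -0.0669  0.2087] [np.float64(0.26185959026164973), np.float64(0.26185959026164973)]
handleMid [ 0.6791 -0.0307  0.2065] [np.float64(0.261745199081851), np.float64(0.261745199081851)]
gripMid [ 0.5093 -0.3049  0.0944] [np.float64(0.0018954105265839023), np.float64(0.0018954105265838342)]
gripL [ 0.508  -0.2723  0.0923] [np.float64(0.0030137431010302447), np.float64(0.00301374310103038)]
gripR [ 0.5085 -0.3373  0.096 ] [np.float64(0.002115102936423006), np.float64(0.0021151029364229116)]
cabFrontL [0.7462 0.0304 0.205 ] [np.float64(0.2567140982580064), np.float64(0.25671409825800634)]
cabFrontR [ 0.7008 -0.1117  0.2121] [np.float64(0.25455554940322905), np.float64(0.2545555494032289)]
hL [ 0.6018 -0.2566  0.052 ]
hR [ 0.5898 -0.3516  0.052 ]
cabFL [ 0.659  -0.2176  0.062 ]
cabFR [ 0.6392 -0.3993  0.062 ]
cabBL [ 0.8177 -0.2413  0.062 ]
cabBR [ 0.7984 -0.4266  0.062 ]
spoutmid [ 0.6018 -0.2975  0.04  ]
rearmid [ 0.4548 -0.3063  0.033 ]
gL [ 0.5071 -0.2741  0.098 ]
gR [ 0.5082 -0.3389  0.098 ]
glue [ 0.7093 -0.2957  0.    ]
tape [ 0.7697 -0.034   0.086 ]
((383.75433349609375, 219.1796875), (60.765865325927734, 63.118350982666016), 85.42607879638672)
[[ 0.6124 -0.2004  0.003 ]
 [ 0.6261 -0.4082  0.003 ]
 [ 0.4265 -0.4091  0.003 ]
 [ 0.4131 -0.2073  0.003 ]] [ 0.5195 -0.3062  0.003 ]
[[-0.907   0.4212 -0.0004]
 [ 0.4212  0.907  -0.001 ]
 [-0.0001 -0.0011 -1.    ]]
```

```bash
python3 - <<'E'
from h import *
from cell import robot
T=robot.get_calibration("top");S=robot.get_calibration("scene")
t2=lambda x,y:(255+(x-400)*.23,118+y*.27)
s2=lambda x,y:(235+(x-400)*.23,225+(y-300)*.23)
for n,a,b in [("handleL",t2(500,270),s2(658,336)),("handleR",t2(632,282),s2(520,338)),("handleMid",t2(566,276),s2(589,336)),
   ("cabFrontL",t2(445,203),s2(735,372)),("cabFrontR",t2(697,222),s2(448,376))]:
    print(n,*tri([ray(T,*a),ray(S,*b)]))
for n,p,z in [("hL",t2(500,270),.052),("hR",t2(632,282),.052),("cabFL",t2(445,203),.062),("cabFR",t2(697,222),.062),("cabBL",t2(467,28),.062),("cabBR",t2(718,45),.062)]:
    print(n,plane(T,*p,z))
E
```

```text
handleL [0.6083 0.0381 0.0459] [np.float64(0.0026691434825698085), np.float64(0.0026691434825698223)]
handleR [ 0.5958 -0.0578  0.047 ] [np.float64(0.003444766338895679), np.float64(0.003444766338895714)]
handleMid [ 0.6019 -0.0099  0.0472] [np.float64(0.003108085218938176), np.float64(0.0031080852189381857)]
cabFrontL [0.6665 0.0789 0.0552] [np.float64(0.003638986719850335), np.float64(0.0036389867198502804)]
cabFrontR [ 0.6446 -0.1087  0.0598] [np.float64(0.0006865856647793333), np.float64(0.0006865856647793223)]
hL [0.6065 0.0353 0.052 ]
hR [ 0.5944 -0.0611  0.052 ]
cabFL [0.664  0.0748 0.062 ]
cabFR [ 0.644  -0.1092  0.062 ]
cabBL [0.8234 0.058  0.062 ]
cabBR [ 0.804  -0.1296  0.062 ]
```

```bash
cat >> h.py <<'E'
def yaw(o):
    m=R.from_rotvec(o['ee_rot']).as_matrix(); return np.degrees(np.arctan2(m[1,1],m[0,1]))
def plan(p,yw,wps):
    """wps: (x,y,z,yaw_deg,n,grip). tool down; tool y at yaw, tool x = yaw+90, z down"""
    p=np.array(p,float);a=np.radians(yw);rows=[]
    for x,y,z,yt,n,g in wps:
        q0=p.copy();a0=a;q1=np.array([x,y,z]);a1=np.radians(yt)
        for i in range(1,n+1):
            d=q0+(q1-q0)*i/n-p; t=-(a0+(a1-a0)*i/n-a)
            X=np.array([-np.sin(a),np.cos(a),0]);Y=np.array([np.cos(a),np.sin(a),0])
            off=np.round([d@X,d@Y,-d[2]],4)*1000; t=round(t,3)
            p=p+(off[0]*X+off[1]*Y+np.array([0,0,-off[2]]))/1000; a-=t
            rows.append((off,t,g))
    for k in range(0,len(rows),10):
        print('['+','.join('{"grip":%g,"offset":[%.1f,%.1f,%.1f],"turn":%g}'%(g,*off,t) for off,t,g in rows[k:k+10])+']')
E
python3 - <<'E'
from h import *
from cell import robot
o=robot.get_obs();print(yaw(o));m=R.from_rotvec(o['ee_rot']).as_matrix();print(m[:,0])
plan(o['ee_pos'],yaw(o),[(.54,-.01,.25,-6.3,20,40)])
E
```

```text
65.08786650961432
[-0.907   0.4212 -0.0001]
[{"grip":40,"offset":[-24.7,-22.8,2.7],"turn":0.062},{"grip":40,"offset":[-26.1,-21.3,2.6],"turn":0.063},{"grip":40,"offset":[-27.3,-19.5,2.7],"turn":0.062},{"grip":40,"offset":[-28.5,-17.9,2.7],"turn":0.062},{"grip":40,"offset":[-29.6,-16.0,2.6],"turn":0.062},{"grip":40,"offset":[-30.5,-14.1,2.7],"turn":0.063},{"grip":40,"offset":[-31.3,-12.3,2.7],"turn":0.062},{"grip":40,"offset":[-32.0,-10.2,2.6],"turn":0.062},{"grip":40,"offset":[-32.6,-8.3,2.7],"turn":0.063},{"grip":40,"offset":[-33.1,-6.1,2.7],"turn":0.062}]
[{"grip":40,"offset":[-33.3,-4.2,2.7],"turn":0.062},{"grip":40,"offset":[-33.6,-2.0,2.6],"turn":0.063},{"grip":40,"offset":[-33.6,0.1,2.7],"turn":0.062},{"grip":40,"offset":[-33.6,2.1,2.7],"turn":0.062},{"grip":40,"offset":[-33.3,4.3,2.6],"turn":0.062},{"grip":40,"offset":[-33.1,6.2,2.7],"turn":0.063},{"grip":40,"offset":[-32.5,8.4,2.7],"turn":0.062},{"grip":40,"offset":[-32.0,10.4,2.6],"turn":0.062},{"grip":40,"offset":[-31.3,12.3,2.7],"turn":0.063},{"grip":40,"offset":[-30.5,14.2,2.7],"turn":0.062}]
```

Request:
arm_command([
  {"grip": 40,"offset": [-25,-23,3],"turn": 0.062},
  {"grip": 40,"offset": [-26,-21,3],"turn": 0.063},
  {"grip": 40,"offset": [-27,-19.5,3],"turn": 0.062},
  {"grip": 40,"offset": [-28.5,-18,3],"turn": 0.062},
  {"grip": 40,"offset": [-29.5,-16,3],"turn": 0.062},
  {"grip": 40,"offset": [-30.5,-14,3],"turn": 0.063},
  {"grip": 40,"offset": [-31.5,-12,3],"turn": 0.062},
  {"grip": 40,"offset": [-32,-10,3],"turn": 0.062},
  {"grip": 40,"offset": [-32.5,-8.5,3],"turn": 0.063},
  {"grip": 40,"offset": [-33,-6,3],"turn": 0.062},
])

```text
clock: 0.98
ee_pos: [0.4127, 0.3, 0.2738]
ee_rot: [-1.589, -2.71, 0.0]
wrist_force: [0.4, -0.3, -0.0]
grip_width: 0.0399
grip_force: 0.0
```

Request:
arm_command([
  {"grip": 40,"offset": [-33.5,-4,2],"turn": 0.062},
  {"grip": 40,"offset": [-33.5,-2,2],"turn": 0.063},
  {"grip": 40,"offset": [-33.5,0,2],"turn": 0.062},
  {"grip": 40,"offset": [-33.5,2,2],"turn": 0.062},
  {"grip": 40,"offset": [-33.5,4,3],"turn": 0.062},
  {"grip": 40,"offset": [-33,6,3],"turn": 0.063},
  {"grip": 40,"offset": [-32.5,8.5,3],"turn": 0.062},
  {"grip": 40,"offset": [-32,10.5,3],"turn": 0.062},
  {"grip": 40,"offset": [-31.5,12.5,2],"turn": 0.063},
  {"grip": 40,"offset": [-30.5,14,2],"turn": 0.062},
])

```text
clock: 1.82
ee_pos: [0.5403, -0.0112, 0.2498]
ee_rot: [2.343, 2.092, 0.0]
wrist_force: [1.2, 0.5, 0.1]
grip_width: 0.0402
grip_force: 0.0
```

```bash
python3 - <<'E'
from h import *
from cell import robot
import pickle
o=robot.get_obs();print(o['clock'],o['ee_pos'],yaw(o),o['grip_width'],o['joint_positions'])
c=robot.get_calibration("wrist");cv2.imwrite("pics/w1.png",robot.grab_frame("wrist"));pickle.dump(c,open('w1.pkl','wb'))
print(proj(c,(.601,-.012,.052)))
E
```

```text
1.8167 [ 0.5403 -0.0112  0.2498] -6.474645698793929 0.04024227682425585 [-0.5768  0.2987  0.5761  1.9891 -0.2045  0.91   -0.0076]
[342.8692 188.4608]
```

View pics/w1.png

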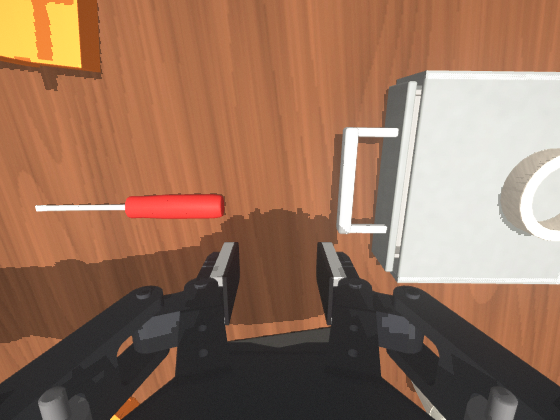

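The wrist view shows the handle bar from (351,130) to (345,232), and the drawer front close to the cabinet at (405,180).

```bash
python3 - <<'E'
from h import *
import pickle
from cell import robot
c=pickle.load(open('w1.pkl','rb'));T=robot.get_calibration('top')
im=cv2.imread('pics/w1.png');m=((im.min(2)>190)).astype(np.uint8);m[:,:325]=0;m[:,366:]=0;m[:120]=0;m[240:]=0
ys,xs=np.nonzero(m);k=xs<357
a=plane(c,np.median(xs[(ys>=132)&(ys<=140)&(xs<358)]),136,.052);b=plane(c,np.median(xs[(ys>=222)&(ys<=230)&(xs<358)]),226,.052)
print(a,b,np.degrees(np.arctan2(-(a-b)[0],(a-b)[1])))
L=plane(c,351,128,.052);Rr=plane(c,345,234,.052);print(L,Rr,(L+Rr)/2)
print(tri([ray(c,348,181),ray(T,255+166*.23,118+276*.27)]))
f=[plane(c,u,v,.062) for u,v in[(427,72),(400,281)]];print(f,np.degrees(np.arctan2(-(f[0]-f[1])[0],(f[0]-f[1])[1])))
f=[plane(c,u,v,.055) for u,v in[(414,83),(392,270)]];print(f,np.degrees(np.arctan2(-(f[0]-f[1])[0],(f[0]-f[1])[1])))
o=robot.get_obs()
plan(o['ee_pos'],yaw(o),[(.6,-.012,.17,-6.5,4,40),(.6,-.012,.098,-6.5,4,40)])
E
```

```text
[0.6104 0.0342 0.052 ] [ 0.603  -0.0491  0.052 ] -5.073845691290384
[0.6107 0.041  0.052 ] [ 0.6007 -0.0571  0.052 ] [ 0.6057 -0.008   0.052 ]
(array([ 0.6105, -0.0132,  0.019 ]), [np.float64(0.0024849766964177207), np.float64(0.0024849766964176183)])
[array([0.6702, 0.0782, 0.062 ]), array([ 0.6493, -0.1076,  0.062 ])] -6.405297709394931
[array([0.6631, 0.0714, 0.055 ]), array([ 0.6442, -0.099 ,  0.055 ])] -6.3174584019952915
[{"grip":40,"offset":[3.1,14.3,20.0],"turn":-0.002},{"grip":40,"offset":[3.1,14.3,20.0],"turn":-0.003},{"grip":40,"offset":[3.0,14.3,20.0],"turn":-0.002},{"grip":40,"offset":[3.0,14.3,20.0],"turn":-0.003},{"grip":40,"offset":[-0.0,0.0,18.0],"turn":0},{"grip":40,"offset":[-0.0,0.0,18.0],"turn":0},{"grip":40,"offset":[-0.0,0.0,18.0],"turn":0},{"grip":40,"offset":[-0.0,0.0,18.0],"turn":0}]
```

Request:
arm_command([
  {"grip": 34,"offset": [4,16,20],"turn": -0.003},
  {"grip": 34,"offset": [3,16,20],"turn": 0},
  {"grip": 34,"offset": [3,16,20],"turn": 0},
  {"grip": 34,"offset": [0,16,20],"turn": 0},
  {"grip": 34,"offset": [0,0,18],"turn": 0},
  {"grip": 34,"offset": [0,0,18],"turn": 0},
  {"grip": 34,"offset": [0,0,18],"turn": 0},
  {"grip": 34,"offset": [0,0,18],"turn": 0},
  {"grip": 34,"offset": [0,0,0],"turn": 0},
])

```text
clock: 2.62
ee_pos: [0.603, -0.0064, 0.0948]
ee_rot: [-2.335, -2.098, 0.006]
wrist_force: [-2.2, 0.2, -0.6]
grip_width: 0.0342
grip_force: 0.0
```

Request:
arm_command([
  {"grip": 5,"offset": [0,0,0],"turn": 0},
  {"grip": 5,"offset": [0,0,0],"turn": 0},
  {"grip": 5,"offset": [0,0,0],"turn": 0},
  {"grip": 5,"offset": [0,0,0],"turn": 0},
  {"grip": 5,"offset": [0,0,0],"turn": 0},
  {"grip": 5,"offset": [0,0,0],"turn": 0},
])

```text
clock: 3.12
ee_pos: [0.605, -0.0067, 0.0988]
ee_rot: [2.337, 2.099, 0.001]
wrist_force: [-2.1, -1.9, 7.7]
grip_width: 0.0108
grip_force: 61.4
```

Request:
arm_command([
  {"grip": 5,"offset": [0,-8,0],"turn": 0},
  {"grip": 5,"offset": [0,-14,0],"turn": 0},
  {"grip": 5,"offset": [0,-14,0],"turn": 0},
  {"grip": 5,"offset": [0,-14,0],"turn": 0},
  {"grip": 5,"offset": [0,-14,0],"turn": 0},
  {"grip": 5,"offset": [0,-14,0],"turn": 0},
  {"grip": 5,"offset": [0,-10,0],"turn": 0},
  {"grip": 5,"offset": [0,-8,0],"turn": 0},
  {"grip": 5,"offset": [0,-4,0],"turn": 0},
  {"grip": 5,"offset": [0,-2,0],"turn": 0},
])

```text
clock: 3.95
ee_pos: [0.5033, 0.0058, 0.0988]
ee_rot: [-2.336, -2.101, -0.004]
wrist_force: [2.2, 7.2, 5.9]
grip_width: 0.0106
grip_force: 61.3
```

Request:
arm_command([
  {"grip": 5,"offset": [0,-2,0],"turn": 0},
  {"grip": 5,"offset": [0,-2,0],"turn": 0},
  {"grip": 5,"offset": [0,-2,0],"turn": 0},
])

```text
clock: 4.2
ee_pos: [0.4979, 0.0065, 0.0987]
ee_rot: [2.336, 2.101, 0.004]
wrist_force: [3.7, 7.5, 8.0]
grip_width: 0.0107
grip_force: 61.6
```

Request:
arm_command([
  {"grip": 5,"offset": [0,-2,0],"turn": 0},
  {"grip": 5,"offset": [0,-2,0],"turn": 0},
  {"grip": 5,"offset": [0,-2,0],"turn": 0},
])

```text
clock: 4.45
ee_pos: [0.492, 0.0072, 0.0988]
ee_rot: [2.336, 2.101, 0.005]
wrist_force: [3.1, 9.0, 8.5]
grip_width: 0.011
grip_force: 61.6
```

Request:
arm_command([
  {"grip": 5,"offset": [0,-2,0],"turn": 0},
  {"grip": 5,"offset": [0,-1,0],"turn": 0},
])

```text
clock: 4.62
ee_pos: [0.4889, 0.0076, 0.0988]
ee_rot: [-2.336, -2.101, -0.005]
wrist_force: [1.6, 9.4, 7.1]
grip_width: 0.011
grip_force: 61.6
```

Request:
arm_command([
  {"grip": 5,"offset": [0,-2,0],"turn": 0},
  {"grip": 5,"offset": [0,-2,0],"turn": 0},
])

```text
clock: 4.78
ee_pos: [0.4882, 0.0077, 0.099]
ee_rot: [2.332, 2.097, 0.011]
wrist_force: [36.0, 3.7, -36.7]
grip_width: 0.0112
grip_force: 58.1
```

Request:
arm_command([
  {"grip": 5,"offset": [0,-2,0],"turn": 0},
  {"grip": 5,"offset": [0,0,0],"turn": 0},
])

```text
clock: 4.95
ee_pos: [0.4879, 0.0077, 0.099]
ee_rot: [2.329, 2.095, 0.015]
wrist_force: [40.2, 3.0, -39.6]
grip_width: 0.0109
grip_force: 59.9
```

Request:
arm_command([
  {"grip": 5,"offset": [0,1,0],"turn": 0},
  {"grip": 34,"offset": [0,1,0],"turn": 0},
  {"grip": 34,"offset": [0,0,0],"turn": 0},
  {"grip": 34,"offset": [0,0,0],"turn": 0},
  {"grip": 34,"offset": [0,0,0],"turn": 0},
  {"grip": 34,"offset": [0,0,-20],"turn": 0},
  {"grip": 34,"offset": [0,0,-35],"turn": 0},
  {"grip": 34,"offset": [0,0,-40],"turn": 0},
  {"grip": 34,"offset": [0,0,-35],"turn": 0},
  {"grip": 34,"offset": [0,0,-30],"turn": 0},
])

```text
clock: 5.78
ee_pos: [0.4839, 0.006, 0.26]
ee_rot: [2.338, 2.099, 0.001]
wrist_force: [1.2, 0.5, -0.0]
grip_width: 0.0341
grip_force: 0.0
```

```bash
python3 - <<'E'
from h import *
from cell import robot
o=robot.get_obs();print(o['ee_pos'],yaw(o),o['wrist_force'])
plan(o['ee_pos'],yaw(o),[(.509,-.306,.28,-87,14,85)])
E
```

```text
[0.4839 0.006  0.26  ] -6.167612490568408 [ 1.1932  0.4693 -0.0179]
[{"grip":85,"offset":[-22.0,4.2,-1.4],"turn":0.101},{"grip":85,"offset":[-21.4,6.3,-1.5],"turn":0.101},{"grip":85,"offset":[-20.7,8.5,-1.4],"turn":0.1},{"grip":85,"offset":[-19.7,10.5,-1.4],"turn":0.101},{"grip":85,"offset":[-18.6,12.5,-1.4],"turn":0.101},{"grip":85,"offset":[-17.2,14.3,-1.5],"turn":0.101},{"grip":85,"offset":[-15.7,15.9,-1.4],"turn":0.1},{"grip":85,"offset":[-14.0,17.4,-1.4],"turn":0.101},{"grip":85,"offset":[-12.2,18.7,-1.4],"turn":0.101},{"grip":85,"offset":[-10.2,19.9,-1.5],"turn":0.101}]
[{"grip":85,"offset":[-8.2,20.8,-1.4],"turn":0.1},{"grip":85,"offset":[-6.1,21.5,-1.4],"turn":0.101},{"grip":85,"offset":[-3.9,22.0,-1.4],"turn":0.101},{"grip":85,"offset":[-1.6,22.3,-1.5],"turn":0.101}]
```

Request:
arm_command([
  {"grip": 85,"offset": [-22,4,-1.5],"turn": 0.1},
  {"grip": 85,"offset": [-21.5,6.5,-1.5],"turn": 0.1},
  {"grip": 85,"offset": [-20.5,8.5,-1.5],"turn": 0.1},
  {"grip": 85,"offset": [-19.5,10.5,-1.5],"turn": 0.1},
  {"grip": 85,"offset": [-18.5,12.5,-1.5],"turn": 0.1},
  {"grip": 85,"offset": [-17,14.5,-1.5],"turn": 0.1},
  {"grip": 85,"offset": [-15.5,16,-1.5],"turn": 0.1},
  {"grip": 85,"offset": [-14,17.5,-1.5],"turn": 0.1},
  {"grip": 85,"offset": [-12,18.5,-1.5],"turn": 0.1},
  {"grip": 85,"offset": [-10,20,-1.5],"turn": 0.1},
])

```text
clock: 6.62
ee_pos: [0.5037, -0.2165, 0.2729]
ee_rot: [-3.059, -0.714, 0.0]
wrist_force: [0.3, -0.3, 0.4]
grip_width: 0.0851
grip_force: 0.0
```

Request:
arm_command([
  {"grip": 85,"offset": [-8,21,-1.5],"turn": 0.1},
  {"grip": 85,"offset": [-6,21.5,-1.5],"turn": 0.1},
  {"grip": 85,"offset": [-4,22,-1.5],"turn": 0.1},
  {"grip": 85,"offset": [-2,22,-1.5],"turn": 0.11},
  {"grip": 85,"offset": [0,0,0],"turn": 0},
])

```text
clock: 7.03
ee_pos: [0.511, -0.3082, 0.2792]
ee_rot: [3.139, 0.067, -0.0]
wrist_force: [-0.7, -0.1, 0.0]
grip_width: 0.0851
grip_force: 0.0
```

```bash
python3 - <<'E'
from h import *
from cell import robot
import pickle
o=robot.get_obs();print(o['clock'],o['ee_pos'],yaw(o),o['grip_width'],o['joint_positions'])
c=robot.get_calibration("wrist");w=robot.grab_frame("wrist");cv2.imwrite("pics/w2.png",w);pickle.dump(c,open('w2.pkl','wb'))
t=robot.grab_frame("top");cv2.imwrite("pics/t2.png",t)
cr=cv2.resize(t[115:220,240:345],(420,420),interpolation=cv2.INTER_CUBIC)
cv2.imwrite("pics/v2.png",np.hstack([w[:,:380] if 0 else cv2.resize(w,(380,285)) if 0 else w[:,90:470],cr]))
print(proj(c,(.508,-.305,.098)))
E
```

```text
7.0333 [ 0.511  -0.3082  0.2792] -87.54464659279587 0.0851492506550393 [-0.2843  0.4741  0.966   1.8512 -0.4454  1.0509 -0.6695]
[272.4441 203.9134]
```

View pics/v2.png

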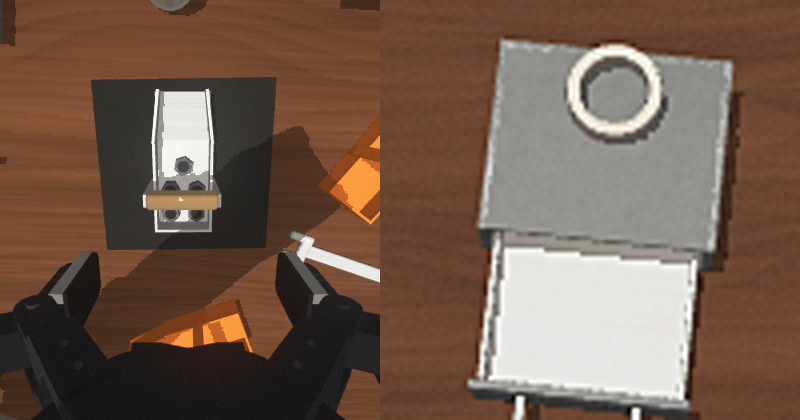

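The left half shows the grip bar's wood from (146,200) to (217,200) in the crop, i.e. full-frame px 236–307, with strap ends at 231–312 and all five nuts in the scoop. The right half shows the drawer fully open, with the tray uncovered.

```bash
python3 - <<'E'
from h import *
import pickle
from cell import robot
c=pickle.load(open('w2.pkl','rb'));T=robot.get_calibration('top');S=robot.get_calibration('scene')
im=cv2.imread('pics/w2.png');hsv=cv2.cvtColor(im,cv2.COLOR_BGR2HSV)
m=((hsv[...,0]<25)&(hsv[...,1]>60)&(hsv[...,2]>90)).astype(np.uint8);m[:185]=0;m[212:]=0;m[:,:228]=0;m[:,:]*=1;m[:,316:]=0
k=max(cv2.findContours(m,0,2)[0],key=cv2.contourArea);r=cv2.minAreaRect(k);print(r,cv2.boundingRect(k))
mid=np.array(r[0]);print("mid",plane(c,*mid,.098),plane(c,*mid,.09))
t=cv2.imread('pics/top0.png');h=cv2.cvtColor(t,cv2.COLOR_BGR2HSV);m=((h[...,0]<25)&(h[...,1]>60)&(h[...,2]>170)).astype(np.uint8);m2=np.zeros_like(m);m2[210:226,376:406]=m[210:226,376:406]
k=max(cv2.findContours(m2,0,2)[0],key=cv2.contourArea);mo=cv2.moments(k);tm=(mo['m10']/mo['m00'],mo['m01']/mo['m00']);print(tm,tri([ray(c,*mid),ray(T,*tm)]),plane(T,*tm,.095))
L,Rr=plane(c,231,199,.095),plane(c,312,199,.095);print("straps",L,Rr)
s0,s1=plane(c,90+184,91,.03),plane(c,90+184,232,.03);print("axis",s0,s1)
f=[plane(c,90+x,y,.003) for x,y in[(92,80),(276,77),(265,248),(107,249)]];print("mat",np.array(f),np.mean(f,0))
q=lambda x,y,z:plane(T,240+(x-380)/4,115+y/4,z)
for n,x,y,z in[("tray lo L",484,378,.032),("tray lo R",688,400,.032),("up L",497,235,.032),("up R",698,258,.032),("frontL",470,383,.055),("frontR",690,405,.055),("cabL",481,230,.062),("cabR",714,250,.062)]:print(n,q(x,y,z))
E
```

```text
((271.5, 199.5), (19.0, 71.0), 90.0) (236, 190, 72, 20)
mid [ 0.512 -0.304  0.098] [ 0.5097 -0.304   0.09  ]
(389.6796875, 217.5546875) (array([ 0.5095, -0.304 ,  0.0891]), [np.float64(1.4948613570987575e-05), np.float64(1.4948613571102119e-05)]) [ 0.5086 -0.3025  0.095 ]
straps [ 0.51   -0.2685  0.095 ] [ 0.5131 -0.3395  0.095 ]
axis [ 0.6053 -0.3018  0.03  ] [ 0.4546 -0.308   0.03  ]
mat [[ 0.614  -0.2026  0.003 ]
 [ 0.6257 -0.3993  0.003 ]
 [ 0.4265 -0.4107  0.003 ]
 [ 0.4167 -0.2125  0.003 ]] [ 0.5207 -0.3063  0.003 ]
tray lo L [0.5505 0.075  0.032 ]
tray lo R [ 0.5302 -0.0879  0.032 ]
up L [0.6691 0.0641 0.032 ]
up R [ 0.647  -0.0992  0.032 ]
frontL [0.5425 0.0845 0.055 ]
frontR [ 0.5224 -0.0879  0.055 ]
cabL [0.665  0.0751 0.062 ]
cabR [ 0.6454 -0.1098  0.062 ]
```

Request:
arm_command([
  {"grip": 85,"offset": [-1,-4,20],"turn": 0},
  {"grip": 85,"offset": [0,0,28],"turn": 0},
  {"grip": 85,"offset": [0,0,28],"turn": 0},
  {"grip": 85,"offset": [0,0,26],"turn": 0},
  {"grip": 85,"offset": [0,0,24],"turn": 0},
  {"grip": 85,"offset": [0,0,17],"turn": 0},
  {"grip": 85,"offset": [0,0,0],"turn": 0},
])

```text
clock: 7.72
ee_pos: [0.5095, -0.2984, 0.1329]
ee_rot: [-3.138, -0.089, 0.007]
wrist_force: [-0.0, 1.0, -0.2]
grip_width: 0.0846
grip_force: 0.0
```

Request:
arm_command([
  {"grip": 50,"offset": [0,0,0],"turn": 0},
  {"grip": 50,"offset": [0,0,0],"turn": 0},
  {"grip": 50,"offset": [0,0,0],"turn": 0},
  {"grip": 50,"offset": [0,0,0],"turn": 0},
  {"grip": 50,"offset": [0,0,0],"turn": 0},
  {"grip": 50,"offset": [0,0,0],"turn": 0},
])

```text
clock: 8.22
ee_pos: [0.5113, -0.3005, 0.1372]
ee_rot: [-3.14, -0.085, -0.002]
wrist_force: [-1.7, 3.5, 9.3]
grip_width: 0.0687
grip_force: 69.5
```

Request:
arm_command([
  {"grip": 50,"offset": [0,0,-4],"turn": 0},
  {"grip": 50,"offset": [0,0,-10],"turn": 0},
  {"grip": 50,"offset": [0,0,-16],"turn": 0},
  {"grip": 50,"offset": [0,0,-16],"turn": 0},
  {"grip": 50,"offset": [0,0,-12],"turn": 0},
  {"grip": 50,"offset": [0,0,-5],"turn": 0},
  {"grip": 50,"offset": [0,0,0],"turn": 0},
])

```text
clock: 8.8
ee_pos: [0.5112, -0.3007, 0.2003]
ee_rot: [3.14, 0.085, 0.003]
wrist_force: [0.6, 1.0, -3.4]
grip_width: 0.0684
grip_force: 68.7
```

```bash
python3 - <<'E'
from h import *
from cell import robot
import pickle
o=robot.get_obs();print(o['clock'],o['ee_pos'],yaw(o),o['grip_width'],o['grip_force'],o['wrist_force'],o['moment'])
w=robot.grab_frame("wrist");cv2.imwrite("pics/w3.png",w)
plan(o['ee_pos'],yaw(o),[(.52,-.26,.2,-65,5,50),(.576,-.211,.2,-6.3,12,50),(.576,-.211,.142,-6.3,5,50)])
E
```

```text
8.8 [ 0.5112 -0.3007  0.2003] -86.90358982802832 0.0683667545242361 68.69726657867432 [ 0.6011  0.9703 -3.4379] [ 0.0258 -0.0249 -0.0544]
[{"grip":50,"offset":[2.2,-8.0,0.1],"turn":-0.076},{"grip":50,"offset":[2.8,-7.9,0.0],"turn":-0.077},{"grip":50,"offset":[3.4,-7.6,0.1],"turn":-0.076},{"grip":50,"offset":[4.0,-7.3,0.0],"turn":-0.077},{"grip":50,"offset":[4.5,-7.0,0.1],"turn":-0.076},{"grip":50,"offset":[6.0,-1.7,-0.0],"turn":-0.085},{"grip":50,"offset":[6.0,-1.3,-0.0],"turn":-0.086},{"grip":50,"offset":[6.2,-0.6,-0.0],"turn":-0.085},{"grip":50,"offset":[6.2,-0.2,-0.0],"turn":-0.086},{"grip":50,"offset":[6.2,0.3,-0.0],"turn":-0.085}]
[{"grip":50,"offset":[6.1,0.9,-0.0],"turn":-0.085},{"grip":50,"offset":[6.0,1.4,-0.0],"turn":-0.086},{"grip":50,"offset":[5.9,2.0,-0.0],"turn":-0.085},{"grip":50,"offset":[5.8,2.4,-0.0],"turn":-0.086},{"grip":50,"offset":[5.4,2.9,-0.0],"turn":-0.085},{"grip":50,"offset":[5.3,3.3,-0.0],"turn":-0.085},{"grip":50,"offset":[4.9,3.8,-0.0],"turn":-0.086},{"grip":50,"offset":[-0.0,-0.0,11.6],"turn":0},{"grip":50,"offset":[-0.0,-0.0,11.6],"turn":0},{"grip":50,"offset":[-0.0,-0.0,11.6],"turn":0}]
[{"grip":50,"offset":[-0.0,-0.0,11.6],"turn":0},{"grip":50,"offset":[-0.0,-0.0,11.6],"turn":0}]
```

View pics/w3.png

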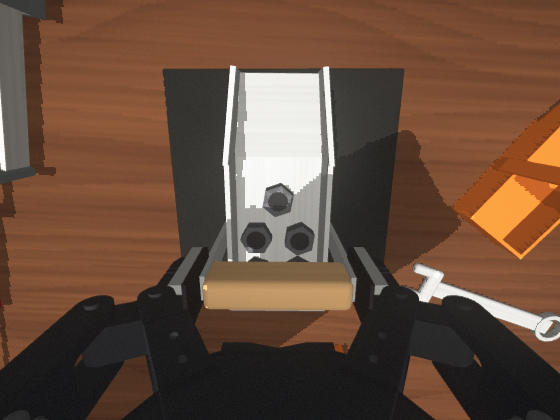

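The scoop is held level by its strap ends, with the bar at (278,285), the spout tip at row 70 and the nuts inside. The tool can't pitch, so I'll pivot the scoop in the pads by pressing its spout against the tray wall.

Request:
arm_command([
  {"grip": 50,"offset": [2,-5,0],"turn": -0.05},
  {"grip": 50,"offset": [3,-8,0],"turn": -0.08},
  {"grip": 50,"offset": [3.5,-8,0],"turn": -0.08},
  {"grip": 50,"offset": [4,-8,0],"turn": -0.08},
  {"grip": 50,"offset": [4.5,-7,0],"turn": -0.08},
  {"grip": 50,"offset": [6,-3,0],"turn": -0.085},
  {"grip": 50,"offset": [6,-2,0],"turn": -0.085},
  {"grip": 50,"offset": [6,-1,0],"turn": -0.085},
  {"grip": 50,"offset": [6,0,0],"turn": -0.085},
  {"grip": 50,"offset": [6,0,0],"turn": -0.085},
])

```text
clock: 9.68
ee_pos: [0.542, -0.2394, 0.198]
ee_rot: [-2.859, -1.299, 0.002]
wrist_force: [0.5, 0.3, -3.0]
grip_width: 0.0686
grip_force: 68.7
```

Request:
arm_command([
  {"grip": 50,"offset": [6,1,0],"turn": -0.085},
  {"grip": 50,"offset": [6,1.5,0],"turn": -0.085},
  {"grip": 50,"offset": [6,2,0],"turn": -0.085},
  {"grip": 50,"offset": [6,2.5,0],"turn": -0.085},
  {"grip": 50,"offset": [5,3,0],"turn": -0.085},
  {"grip": 50,"offset": [5,3,0],"turn": -0.085},
  {"grip": 50,"offset": [4,4,0],"turn": -0.085},
  {"grip": 50,"offset": [0,0,0],"turn": -0.04},
  {"grip": 50,"offset": [0,0,0],"turn": 0},
])

```text
clock: 10.43
ee_pos: [0.575, -0.213, 0.1979]
ee_rot: [-2.312, -2.125, 0.001]
wrist_force: [-0.3, -0.3, -3.4]
grip_width: 0.0685
grip_force: 68.7
```

```bash
python3 - <<'E'
from h import *
from cell import robot
o=robot.get_obs();print(o['clock'],o['ee_pos'],yaw(o),o['grip_width'],o['grip_force'],o['wrist_force'])
plan(o['ee_pos'],yaw(o),[(.574,-.221,.142,-6.3,6,50)])
E
```

```text
10.4333 [ 0.575  -0.213   0.1979] -4.844703277950983 0.0684579850379064 68.65358591079712 [-0.2872 -0.3205 -3.4332]
[{"grip":50,"offset":[-1.3,-0.0,9.3],"turn":0.004},{"grip":50,"offset":[-1.4,-0.1,9.3],"turn":0.004},{"grip":50,"offset":[-1.3,-0.0,9.4],"turn":0.005},{"grip":50,"offset":[-1.4,-0.0,9.3],"turn":0.004},{"grip":50,"offset":[-1.3,-0.1,9.3],"turn":0.004},{"grip":50,"offset":[-1.4,0.0,9.3],"turn":0.004}]
```

Request:
arm_command([
  {"grip": 50,"offset": [-1,0,8],"turn": 0.005},
  {"grip": 50,"offset": [-2,0,12],"turn": 0.005},
  {"grip": 50,"offset": [-2,0,12],"turn": 0.005},
  {"grip": 50,"offset": [-2,0,12],"turn": 0.005},
  {"grip": 50,"offset": [-1,0,8],"turn": 0.005},
  {"grip": 50,"offset": [0,0,4],"turn": 0},
  {"grip": 50,"offset": [8,0,0],"turn": 0},
  {"grip": 50,"offset": [8,0,0],"turn": 0},
  {"grip": 50,"offset": [6,0,0],"turn": 0},
  {"grip": 50,"offset": [0,0,0],"turn": 0},
])

```text
clock: 11.27
ee_pos: [0.5777, -0.1971, 0.1434]
ee_rot: [-2.34, -2.096, -0.002]
wrist_force: [1.1, -1.0, -3.1]
grip_width: 0.0683
grip_force: 68.7
```

Request:
arm_command([
  {"grip": 50,"offset": [3,0,0],"turn": 0},
  {"grip": 50,"offset": [3,0,0],"turn": 0},
])

```text
clock: 11.43
ee_pos: [0.5778, -0.1933, 0.1434]
ee_rot: [2.342, 2.093, 0.001]
wrist_force: [-0.3, 0.9, -2.5]
grip_width: 0.0685
grip_force: 68.7
```

Request:
arm_command([
  {"grip": 50,"offset": [3,0,0],"turn": 0},
  {"grip": 50,"offset": [2,0,0],"turn": 0},
])

```text
clock: 11.6
ee_pos: [0.5782, -0.1881, 0.1431]
ee_rot: [2.342, 2.094, 0.0]
wrist_force: [0.0, 0.5, -3.6]
grip_width: 0.0684
grip_force: 68.7
```

Request:
arm_command([
  {"grip": 50,"offset": [3,0,0],"turn": 0},
  {"grip": 50,"offset": [1,0,0],"turn": 0},
])

```text
clock: 11.77
ee_pos: [0.5786, -0.1843, 0.143]
ee_rot: [2.342, 2.094, -0.0]
wrist_force: [-0.1, -3.1, -2.4]
grip_width: 0.0684
grip_force: 68.7
```

Request:
arm_command([
  {"grip": 50,"offset": [3,0,0],"turn": 0},
  {"grip": 50,"offset": [1,0,0],"turn": 0},
])

```text
clock: 11.93
ee_pos: [0.5788, -0.1825, 0.1433]
ee_rot: [2.342, 2.09, -0.002]
wrist_force: [-3.3, -13.8, 1.2]
grip_width: 0.0688
grip_force: 69.1
```

Request:
arm_command([
  {"grip": 50,"offset": [2,0,-3],"turn": 0},
  {"grip": 50,"offset": [3,0,-3.5],"turn": 0},
  {"grip": 50,"offset": [3,0,-3.5],"turn": 0},
  {"grip": 50,"offset": [3,0,-3.5],"turn": 0},
])

```text
clock: 12.27
ee_pos: [0.5801, -0.1719, 0.157]
ee_rot: [2.343, 2.089, -0.002]
wrist_force: [-1.3, -9.9, -1.6]
grip_width: 0.0684
grip_force: 69.5
```

```bash
python3 - <<'E'
from h import *
from cell import robot
o=robot.get_obs();print(o['clock'],o['ee_pos'],yaw(o),o['grip_width'],o['grip_force'],o['wrist_force'],o['moment'])
w=robot.grab_frame("wrist");s=robot.grab_frame("scene");cv2.imwrite("pics/v4.png",np.hstack([cv2.resize(w,(400,300)),cv2.resize(s[180:300,150:310],(400,300),interpolation=cv2.INTER_CUBIC)]))
E
```

```text
12.2667 [ 0.5801 -0.1719  0.157 ] -6.542046278938026 0.06842989913683084 69.47685956954956 [-1.3265 -9.9244 -1.5533] [-2.3729  0.2424  0.0011]
```

View pics/v4.png

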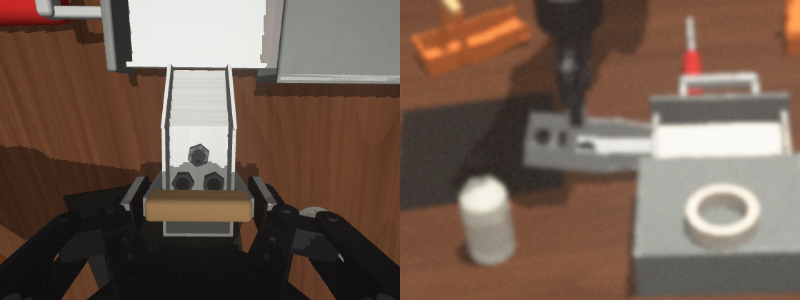

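The scoop pivots in the pads as planned. It now has about 9° of nose-down tilt, the spout is on the tray's outer wall at (200,66), and the nuts are still in the scoop. I'll continue to about 18°.

Request:
arm_command([
  {"grip": 50,"offset": [3.5,0,-3.5],"turn": 0},
  {"grip": 50,"offset": [3.5,0,-3],"turn": 0},
  {"grip": 50,"offset": [3.5,0,-3],"turn": 0},
  {"grip": 50,"offset": [3,0,-3],"turn": 0},
])

```text
clock: 12.7
ee_pos: [0.5817, -0.1582, 0.1696]
ee_rot: [2.343, 2.09, -0.001]
wrist_force: [-0.3, -8.2, -0.9]
grip_width: 0.0684
grip_force: 68.7
```

Request:
arm_command([
  {"grip": 50,"offset": [-3,0,0],"turn": 0},
  {"grip": 50,"offset": [-6,0,-3],"turn": 0},
  {"grip": 50,"offset": [0,0,-8],"turn": 0},
  {"grip": 50,"offset": [0,0,-12],"turn": 0},
  {"grip": 50,"offset": [0,0,-12],"turn": 0},
  {"grip": 50,"offset": [0,0,-5],"turn": 0},
  {"grip": 50,"offset": [0,0,0],"turn": 0},
])

```text
clock: 13.28
ee_pos: [0.5815, -0.1651, 0.2109]
ee_rot: [2.341, 2.093, 0.003]
wrist_force: [0.3, 0.2, -2.4]
grip_width: 0.0686
grip_force: 68.7
```

```bash
python3 - <<'E'
from h import *
from cell import robot
o=robot.get_obs();print(o['clock'],o['ee_pos'],yaw(o),o['grip_width'],o['grip_force'],o['wrist_force'])
w=robot.grab_frame("wrist");cv2.imwrite("pics/w5.png",w)
E
```

```text
13.2833 [ 0.5815 -0.1651  0.2109] -6.404813489363387 0.06861424454734025 68.69683027267456 [ 0.3466  0.1607 -2.4493]
```

View pics/w5.png

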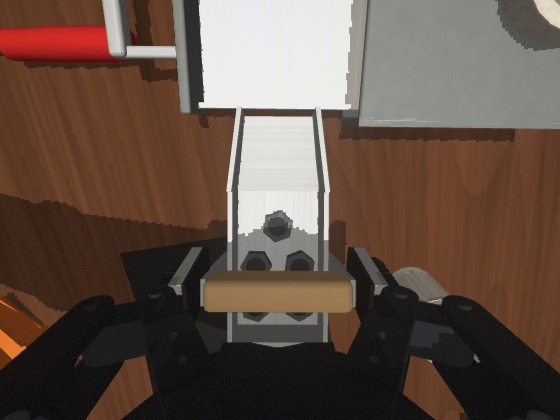

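The tilt of about 18° is held and the nuts are in place. The tray opening spans px 200–350 and the scoop is centred at 278, so I move over the tray and lower.

Request:
arm_command([
  {"grip": 50,"offset": [4,0,0],"turn": 0},
  {"grip": 50,"offset": [9,0,0],"turn": 0},
  {"grip": 50,"offset": [14,0,0],"turn": 0},
  {"grip": 50,"offset": [17,0,0],"turn": 0},
  {"grip": 50,"offset": [18,0,0],"turn": 0},
  {"grip": 50,"offset": [18,0,0],"turn": 0},
  {"grip": 50,"offset": [18,0,0],"turn": 0},
  {"grip": 50,"offset": [17,0,0],"turn": 0},
  {"grip": 50,"offset": [14,0,0],"turn": 0},
  {"grip": 50,"offset": [10,0,0],"turn": 0},
])

```text
clock: 14.17
ee_pos: [0.5963, -0.0241, 0.2085]
ee_rot: [-2.339, -2.096, 0.0]
wrist_force: [-0.0, 0.1, -5.0]
grip_width: 0.0684
grip_force: 68.6
```

Request:
arm_command([
  {"grip": 50,"offset": [6,0,0],"turn": 0},
  {"grip": 50,"offset": [2,0,3],"turn": 0},
  {"grip": 50,"offset": [0,0,8],"turn": 0},
  {"grip": 50,"offset": [0,0,10],"turn": 0},
  {"grip": 50,"offset": [0,0,10],"turn": 0},
  {"grip": 50,"offset": [0,0,8],"turn": 0},
  {"grip": 50,"offset": [0,0,5],"turn": 0},
  {"grip": 50,"offset": [0,0,1],"turn": 0},
  {"grip": 50,"offset": [0,0,0],"turn": 0},
])

```text
clock: 14.92
ee_pos: [0.597, -0.0194, 0.1634]
ee_rot: [-2.343, -2.093, 0.001]
wrist_force: [0.0, 0.6, -2.4]
grip_width: 0.0683
grip_force: 68.7
```

Request:
arm_command([
  {"grip": 50,"offset": [2,0,0],"turn": 0},
  {"grip": 50,"offset": [2,0,0],"turn": 0},
  {"grip": 50,"offset": [0,0,0],"turn": 0},
])

```text
clock: 15.17
ee_pos: [0.5979, -0.0144, 0.1643]
ee_rot: [2.342, 2.094, 0.001]
wrist_force: [-0.2, 0.1, -2.9]
grip_width: 0.0683
grip_force: 68.6
```

Request:
arm_command([
  {"grip": 50,"offset": [3,0,0],"turn": 0},
  {"grip": 50,"offset": [3,0,0],"turn": 0},
  {"grip": 50,"offset": [2,0,0],"turn": 0},
])

```text
clock: 15.42
ee_pos: [0.5986, -0.0065, 0.164]
ee_rot: [-2.342, -2.094, -0.0]
wrist_force: [0.1, 0.6, -4.0]
grip_width: 0.0685
grip_force: 68.6
```

Request:
arm_command([
  {"grip": 50,"offset": [3,0,0],"turn": 0},
  {"grip": 50,"offset": [2,0,0],"turn": 0},
])

```text
clock: 15.58
ee_pos: [0.5991, -0.0017, 0.1639]
ee_rot: [-2.342, -2.094, -0.0]
wrist_force: [-0.4, -0.9, -1.6]
grip_width: 0.0686
grip_force: 68.7
```

Request:
arm_command([
  {"grip": 50,"offset": [2,0,0],"turn": 0},
  {"grip": 50,"offset": [2,0,0],"turn": 0},
])

```text
clock: 15.75
ee_pos: [0.5995, 0.0005, 0.1642]
ee_rot: [2.342, 2.092, -0.002]
wrist_force: [-1.9, -13.1, 6.0]
grip_width: 0.0682
grip_force: 69.5
```

Request:
arm_command([
  {"grip": 50,"offset": [3,0,-3],"turn": 0},
  {"grip": 50,"offset": [4,0,-3],"turn": 0},
  {"grip": 50,"offset": [4,0,-3],"turn": 0},
  {"grip": 50,"offset": [4,0,-2],"turn": 0},
])

```text
clock: 16.08
ee_pos: [0.6014, 0.0147, 0.1756]
ee_rot: [2.343, 2.09, -0.001]
wrist_force: [-1.6, -12.4, 4.7]
grip_width: 0.0685
grip_force: 67.8
```

Request:
arm_command([
  {"grip": 50,"offset": [4,0,-2],"turn": 0},
  {"grip": 50,"offset": [4,0,-2],"turn": 0},
  {"grip": 50,"offset": [4,0,-2],"turn": 0},
  {"grip": 50,"offset": [4,0,-2],"turn": 0},
])

```text
clock: 16.42
ee_pos: [0.6033, 0.0311, 0.1835]
ee_rot: [2.343, 2.091, -0.001]
wrist_force: [-0.6, -6.2, 0.2]
grip_width: 0.0683
grip_force: 67.3
```

```bash
python3 - <<'E'
from h import *
from cell import robot
o=robot.get_obs();print(o['clock'],o['ee_pos'],yaw(o),o['grip_width'],o['grip_force'],o['wrist_force'])
w=robot.grab_frame("wrist");t=robot.grab_frame("top")
cv2.imwrite("pics/v6.png",np.hstack([cv2.resize(w,(400,300)),cv2.resize(t[130:220,245:365],(400,300),interpolation=cv2.INTER_CUBIC)]))
E
```

```text
16.4167 [0.6033 0.0311 0.1835] -6.506832066490464 0.06829621174350822 67.3291003704071 [-0.6217 -6.2051  0.221 ]
```

View pics/v6.png

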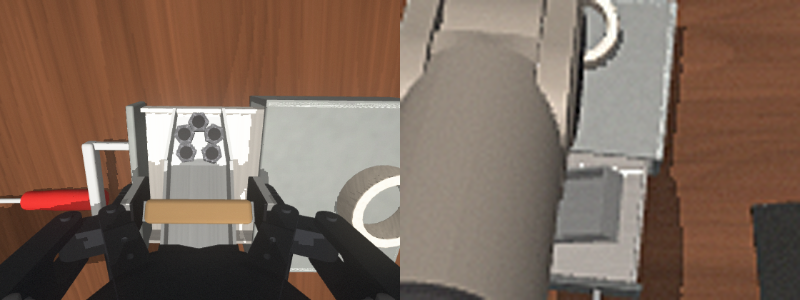

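At about 37° all five nuts have slid down the spout to the wall, at (200,120)–(210,153) in the wrist picture, inside the tray's outline. I keep tipping.

Request:
arm_command([
  {"grip": 50,"offset": [4,0,-1.5],"turn": 0},
  {"grip": 50,"offset": [4,0,-1.5],"turn": 0},
  {"grip": 50,"offset": [4,0,-1],"turn": 0},
  {"grip": 50,"offset": [4,0,-0.5],"turn": 0},
])

```text
clock: 16.85
ee_pos: [0.6053, 0.0471, 0.1883]
ee_rot: [2.342, 2.091, 0.0]
wrist_force: [-2.2, -9.6, 13.4]
grip_width: 0.068
grip_force: 65.7
```

Request:
arm_command([
  {"grip": 50,"offset": [4,0,0],"turn": 0},
  {"grip": 50,"offset": [4,0,0],"turn": 0},
  {"grip": 50,"offset": [4,0,0],"turn": 0},
  {"grip": 50,"offset": [4,0,0],"turn": 0},
])

```text
clock: 17.18
ee_pos: [0.6078, 0.0632, 0.1889]
ee_rot: [2.342, 2.09, 0.003]
wrist_force: [-0.3, -7.1, 18.9]
grip_width: 0.0682
grip_force: 63.8
```

Request:
arm_command([
  {"grip": 50,"offset": [3,0,0],"turn": 0},
  {"grip": 50,"offset": [3,0,0],"turn": 0},
  {"grip": 50,"offset": [2,0,0],"turn": 0},
])

```text
clock: 17.43
ee_pos: [0.6088, 0.0715, 0.189]
ee_rot: [2.341, 2.091, 0.003]
wrist_force: [-1.4, -4.4, 11.1]
grip_width: 0.0685
grip_force: 64.0
```

Request:
arm_command([
  {"grip": 50,"offset": [-2,0,-4],"turn": 0},
  {"grip": 50,"offset": [-5,0,-4],"turn": 0},
  {"grip": 50,"offset": [-8,0,-2],"turn": 0},
  {"grip": 50,"offset": [-10,0,0],"turn": 0},
  {"grip": 50,"offset": [-12,0,0],"turn": 0},
  {"grip": 50,"offset": [-8,0,0],"turn": 0},
  {"grip": 50,"offset": [0,0,0],"turn": 0},
  {"grip": 50,"offset": [0,0,0],"turn": 0},
  {"grip": 50,"offset": [0,0,0],"turn": 0},
])

```text
clock: 18.18
ee_pos: [0.6024, 0.0279, 0.1973]
ee_rot: [-2.342, -2.093, -0.0]
wrist_force: [-0.0, 0.3, -3.3]
grip_width: 0.0678
grip_force: 68.0
```

```bash
python3 - <<'E'
from h import *
from cell import robot
o=robot.get_obs();print(o['clock'],o['ee_pos'],yaw(o),o['grip_width'],o['grip_force'],o['wrist_force'])
w=robot.grab_frame("wrist");cv2.imwrite("pics/w7.png",w)
c=robot.get_calibration('wrist')
print("M floor px",proj(c,(.598,-.009,.012)),"Lwall",proj(c,(.607,.0715,.012)),"Lfront",proj(c,(.547,.078,.012)),"Lback",proj(c,(.664,.065,.012)))
h=cv2.cvtColor(w,cv2.COLOR_BGR2HSV)
m=((w.max(2)<110)&(h[...,1]<60)).astype(np.uint8)
for k in cv2.findContours(m,0,2)[0]:
    a=cv2.contourArea(k)
    if 60<a<3000:print(a,cv2.boundingRect(k))
E
```

```text
18.1833 [0.6024 0.0279 0.1973] -6.414521408854789 0.0677659091745886 68.02431106567383 [-0.0383  0.344  -3.25  ]
M floor px [276.5602 237.7616] Lwall [276.5556 148.4384] Lfront [204.7626 148.625 ] Lback [344.7895 148.6494]
194.0 (313, 231, 10, 52)
235.0 (233, 214, 13, 68)
185.5 (253, 186, 51, 17)
192.0 (281, 178, 18, 16)
198.5 (254, 178, 18, 16)
85.5 (270, 165, 12, 14)
608.0 (347, 130, 213, 21)
```

Request:
arm_command([
  {"grip": 50,"offset": [-6,0,0],"turn": 0},
  {"grip": 50,"offset": [-12,0,0],"turn": 0},
  {"grip": 50,"offset": [-12,0,0],"turn": 0},
  {"grip": 50,"offset": [-10,0,0],"turn": 0},
  {"grip": 50,"offset": [6,0,0],"turn": 0},
  {"grip": 50,"offset": [-6,0,0],"turn": 0},
  {"grip": 50,"offset": [0,0,0],"turn": 0},
  {"grip": 50,"offset": [0,0,0],"turn": 0},
])

```text
clock: 18.9
ee_pos: [0.5979, -0.0129, 0.1974]
ee_rot: [2.343, 2.093, -0.0]
wrist_force: [-0.5, 1.3, -3.4]
grip_width: 0.0676
grip_force: 68.0
```

```bash
python3 - <<'E'
from h import *
from cell import robot
o=robot.get_obs();print(o['clock'],o['ee_pos'],yaw(o),o['grip_width'],o['grip_force'],o['wrist_force'])
w=robot.grab_frame("wrist");cv2.imwrite("pics/w8.png",w)
c=robot.get_calibration('wrist')
print("M floor px",proj(c,(.598,-.009,.012)),"Lwall",proj(c,(.607,.0715,.012)))
h=cv2.cvtColor(w,cv2.COLOR_BGR2HSV)
m=((w.max(2)<110)&(h[...,1]<60)).astype(np.uint8)
for k in cv2.findContours(m,0,2)[0]:
    a=cv2.contourArea(k)
    if 40<a<3000:
        b=cv2.boundingRect(k);print(a,b,plane(c,b[0]+b[2]/2,b[1]+b[3]/2,.02))
E
```

```text
18.9 [ 0.5979 -0.0129  0.1974] -6.45913239844142 0.06763742813444117 67.9995346069336 [-0.505   1.3138 -3.4396]
M floor px [276.5397 194.5557] Lwall [276.4529  96.9465]
72.5 (327, 274, 14, 9) [ 0.6422 -0.0927  0.02  ]
114.5 (547, 225, 13, 24) [ 0.8383 -0.0729  0.02  ]
79.5 (546, 185, 14, 19) [ 0.8322 -0.033   0.02  ]
437.0 (307, 182, 19, 101) [ 0.6295 -0.0453  0.02  ]
433.0 (232, 181, 33, 102) [ 0.5698 -0.0381  0.02  ]
1824.0 (468, 172, 46, 98) [ 0.7818 -0.0515  0.02  ]
341.5 (278, 139, 26, 24) [0.6141 0.0283 0.02  ]
335.5 (252, 137, 25, 25) [0.5928 0.0319 0.02  ]
317.5 (257, 115, 27, 14) [0.6002 0.0529 0.02  ]
318.0 (286, 113, 28, 15) [0.6236 0.0514 0.02  ]
356.5 (258, 96, 50, 15) [0.6115 0.0657 0.02  ]
```

View pics/w8.png

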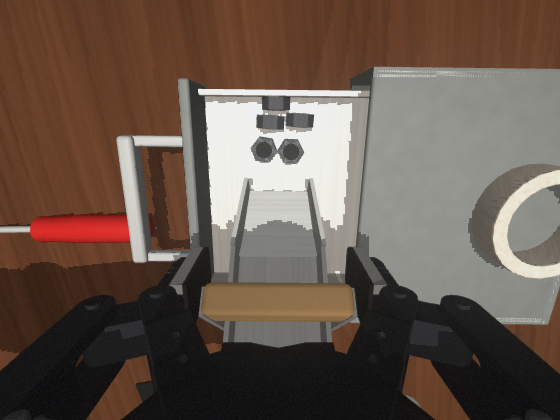

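The last picture shows all five nuts in the tray at (264,149), (290,151), (270,122), (299,121) and (276,102), and the scoop is empty. I'll pull the spout's underside over the right rim to bring the scoop most of the way back to level.

Request:
arm_command([
  {"grip": 50,"offset": [-6,0,3],"turn": 0},
  {"grip": 50,"offset": [-12,0,3],"turn": 0},
  {"grip": 50,"offset": [-14,0,2],"turn": 0},
  {"grip": 50,"offset": [-12,0,0],"turn": 0},
  {"grip": 50,"offset": [-6,0,0],"turn": 0},
  {"grip": 50,"offset": [-3,0,0],"turn": 0},
  {"grip": 50,"offset": [0,0,0],"turn": 0},
])

```text
clock: 19.53
ee_pos: [0.592, -0.0657, 0.1895]
ee_rot: [2.344, 2.092, 0.0]
wrist_force: [-0.4, -0.1, -2.4]
grip_width: 0.0672
grip_force: 68.0
```

Request:
arm_command([
  {"grip": 50,"offset": [-4,0,0],"turn": 0},
  {"grip": 50,"offset": [-4,0,0],"turn": 0},
  {"grip": 50,"offset": [-4,0,0],"turn": 0},
])

```text
clock: 19.78
ee_pos: [0.5908, -0.0766, 0.1895]
ee_rot: [2.341, 2.094, 0.0]
wrist_force: [-0.1, -1.0, -2.1]
grip_width: 0.0675
grip_force: 68.0
```

Request:
arm_command([
  {"grip": 50,"offset": [-4,0,0],"turn": 0},
  {"grip": 50,"offset": [-4,0,0],"turn": 0},
])

```text
clock: 19.95
ee_pos: [0.5898, -0.0849, 0.1894]
ee_rot: [-2.342, -2.094, -0.0]
wrist_force: [0.1, 1.8, -2.1]
grip_width: 0.0683
grip_force: 67.9
```

Request:
arm_command([
  {"grip": 50,"offset": [-4,0,0],"turn": 0},
  {"grip": 50,"offset": [-4,0,0],"turn": 0},
  {"grip": 50,"offset": [-4,0,0],"turn": 0},
])

```text
clock: 20.2
ee_pos: [0.5885, -0.0967, 0.1895]
ee_rot: [-2.342, -2.094, -0.0]
wrist_force: [-0.3, 2.4, -0.1]
grip_width: 0.0677
grip_force: 67.3
```

Request:
arm_command([
  {"grip": 50,"offset": [-4,0,0],"turn": 0},
  {"grip": 50,"offset": [-4,0,0],"turn": 0},
  {"grip": 50,"offset": [-4,0,0],"turn": 0},
  {"grip": 50,"offset": [-4,0,0],"turn": 0},
])

```text
clock: 20.53
ee_pos: [0.5866, -0.1128, 0.1895]
ee_rot: [-2.342, -2.094, -0.0]
wrist_force: [-0.5, 4.2, 0.4]
grip_width: 0.0679
grip_force: 70.5
```

Request:
arm_command([
  {"grip": 50,"offset": [-4,0,1],"turn": 0},
  {"grip": 50,"offset": [-4,0,1],"turn": 0},
  {"grip": 50,"offset": [-4,0,1.5],"turn": 0},
  {"grip": 50,"offset": [-4,0,2],"turn": 0},
])

```text
clock: 20.87
ee_pos: [0.5851, -0.1289, 0.184]
ee_rot: [2.342, 2.093, 0.001]
wrist_force: [1.7, 3.0, 1.6]
grip_width: 0.0679
grip_force: 77.5
```

Request:
arm_command([
  {"grip": 50,"offset": [-4,0,2],"turn": 0},
  {"grip": 50,"offset": [-4,0,2],"turn": 0},
  {"grip": 50,"offset": [-3,0,2],"turn": 0},
  {"grip": 50,"offset": [0,0,0],"turn": 0},
])

```text
clock: 21.2
ee_pos: [0.5834, -0.1401, 0.1775]
ee_rot: [-2.343, -2.093, 0.001]
wrist_force: [0.4, 0.6, 2.9]
grip_width: 0.0679
grip_force: 82.9
```

```bash
python3 - <<'E'
from h import *
from cell import robot
o=robot.get_obs();print(o['clock'],o['ee_pos'],yaw(o),o['wrist_force'],o['moment'])
w=robot.grab_frame("wrist");cv2.imwrite("pics/w9.png",w)
# scoop side-plate silhouettes: light/grey unsaturated region around column 278
h=cv2.cvtColor(w,cv2.COLOR_BGR2HSV)
for n in("w3","w5","w8","w9"):
    i=cv2.imread(f'pics/{n}.png');print(n,[tuple(int(x) for x in i[r,278]) for r in range(40,345,16)])
c=robot.get_calibration('wrist')
# predicted lip pixel vs tilt
P=np.array([o['ee_pos'][0],o['ee_pos'][1],o['ee_pos'][2]-.05]);ey=np.array([.112,.994,0])
for d in range(0,65,10):
    t=np.radians(d);X=lambda x,z:P+ey*(x*np.cos(t)+z*np.sin(t))+np.array([0,0,z*np.cos(t)-x*np.sin(t)])
    print(d,proj(c,X(.098,-.069)),"kink",proj(c,X(.04,-.083)),"rear",proj(c,X(-.053,-.054)))
E
```

```text
21.2 [ 0.5834 -0.1401  0.1775] -6.468199804404112 [0.4113 0.6308 2.8676] [ 0.7112 -0.3179 -0.0506]
w3 [(53, 80, 127), (56, 84, 130), (74, 78, 80), (234, 238, 238), (236, 239, 239), (233, 237, 237), (236, 241, 241), (235, 239, 240), (247, 249, 249), (86, 88, 89), (74, 75, 77), (153, 157, 157), (158, 162, 162), (155, 160, 162), (67, 97, 122), (71, 103, 132), (103, 151, 193), (36, 53, 81), (37, 54, 87), (34, 52, 81)]
w5 [(234, 237, 235), (234, 237, 236), (233, 238, 237), (232, 238, 237), (240, 239, 238), (224, 228, 228), (223, 227, 227), (221, 225, 225), (217, 222, 222), (214, 219, 220), (230, 233, 234), (125, 123, 125), (48, 49, 50), (133, 136, 138), (133, 136, 136), (55, 78, 98), (81, 120, 154), (92, 110, 124), (67, 70, 71), (125, 128, 130)]
w8 [(42, 64, 104), (42, 65, 102), (42, 64, 103), (47, 67, 103), (101, 101, 102), (69, 70, 70), (238, 240, 239), (108, 108, 110), (236, 241, 239), (234, 240, 239), (194, 199, 200), (199, 205, 208), (127, 129, 129), (126, 128, 129), (114, 116, 118), (113, 116, 118), (75, 111, 141), (84, 122, 156), (111, 114, 115), (111, 113, 113)]
w9 [(239, 237, 236), (238, 237, 236), (238, 238, 236), (237, 238, 237), (237, 240, 238), (234, 239, 237), (221, 225, 224), (221, 226, 226), (220, 223, 224), (215, 221, 221), (232, 235, 236), (231, 235, 235), (138, 141, 141), (138, 141, 141), (132, 136, 137), (51, 72, 89), (83, 122, 157), (78, 117, 151), (112, 115, 116), (67, 69, 69)]
0 [276.6811  66.1082] kink [276.7541 162.4513] rear [276.668  307.1315]
10 [276.7519  92.7918] kink [276.7766 182.3398] rear [276.6289 328.0584]
20 [276.8019 118.4856] kink [276.7887 202.5017] rear [276.5795 349.7411]
30 [276.8359 143.4091] kink [276.7917 222.9883] rear [276.5183 372.2015]
40 [276.857  167.8042] kink [276.7859 243.8907] rear [276.4438 395.4028]
50 [276.8672 191.9232] kink [276.7716 265.3307] rear [276.3536 419.204 ]
60 [276.8679 216.0261] kink [276.7487 287.4558] rear [276.2455 443.289 ]
```

The lip is now at about row 125, which matches a tilt of about 22°. I go back over the mat and press the scoop flat there.

Request:
arm_command([
  {"grip": 50,"offset": [0,0,-8],"turn": 0},
  {"grip": 50,"offset": [0,0,-14],"turn": 0},
  {"grip": 50,"offset": [-6,-2,-8],"turn": 0},
  {"grip": 50,"offset": [-14,-5,0],"turn": 0},
  {"grip": 50,"offset": [-20,-6,0],"turn": 0},
  {"grip": 50,"offset": [-22,-7,0],"turn": 0},
  {"grip": 50,"offset": [-22,-7,0],"turn": 0},
  {"grip": 50,"offset": [-22,-7,0],"turn": 0},
  {"grip": 50,"offset": [-18,-6,0],"turn": 0},
  {"grip": 50,"offset": [-14,-5,0],"turn": 0},
])

```text
clock: 22.08
ee_pos: [0.5213, -0.2742, 0.2078]
ee_rot: [2.345, 2.091, -0.002]
wrist_force: [-0.2, 0.2, -3.4]
grip_width: 0.0679
grip_force: 82.8
```

Request:
arm_command([
  {"grip": 50,"offset": [0,0,8],"turn": 0},
  {"grip": 50,"offset": [0,0,14],"turn": 0},
  {"grip": 50,"offset": [0,0,14],"turn": 0},
  {"grip": 50,"offset": [0,0,8],"turn": 0},
  {"grip": 50,"offset": [0,0,3],"turn": 0},
  {"grip": 50,"offset": [0,0,0],"turn": 0},
])

```text
clock: 22.58
ee_pos: [0.5229, -0.2715, 0.1602]
ee_rot: [-2.342, -2.093, 0.002]
wrist_force: [0.0, 0.3, -1.9]
grip_width: 0.0679
grip_force: 82.8
```

Request:
arm_command([
  {"grip": 50,"offset": [-1,0,3],"turn": 0},
  {"grip": 50,"offset": [-3,0,3],"turn": 0},
  {"grip": 50,"offset": [-3,0,3],"turn": 0},
  {"grip": 50,"offset": [-3,0,3],"turn": 0},
])

```text
clock: 22.92
ee_pos: [0.5227, -0.2823, 0.1496]
ee_rot: [2.341, 2.092, 0.001]
wrist_force: [-1.0, -3.2, 10.3]
grip_width: 0.0675
grip_force: 83.3
```

Request:
arm_command([
  {"grip": 50,"offset": [-4,0,3],"turn": 0},
  {"grip": 50,"offset": [-4,0,2],"turn": 0},
  {"grip": 50,"offset": [-4,0,1.5],"turn": 0},
])

```text
clock: 23.17
ee_pos: [0.5212, -0.2936, 0.1426]
ee_rot: [2.342, 2.093, 0.001]
wrist_force: [0.1, 0.1, 10.8]
grip_width: 0.0681
grip_force: 85.9
```

Request:
arm_command([
  {"grip": 50,"offset": [-4,0,1.5],"turn": 0},
  {"grip": 50,"offset": [-4,0,1.5],"turn": 0},
  {"grip": 50,"offset": [-2,0,1.5],"turn": 0},
])

```text
clock: 23.42
ee_pos: [0.5202, -0.3044, 0.1387]
ee_rot: [2.342, 2.092, 0.001]
wrist_force: [-2.6, -0.4, 17.7]
grip_width: 0.0675
grip_force: 89.2
```

Request:
arm_command([
  {"grip": 50,"offset": [-1,0,1.5],"turn": 0},
  {"grip": 50,"offset": [0,0,0],"turn": 0},
])

```text
clock: 23.58
ee_pos: [0.5199, -0.3063, 0.1377]
ee_rot: [2.342, 2.09, 0.0]
wrist_force: [-3.8, -2.8, 20.9]
grip_width: 0.0678
grip_force: 90.2
```

Request:
arm_command([
  {"grip": 50,"offset": [0,0,1.5],"turn": 0},
  {"grip": 50,"offset": [0,0,0],"turn": 0},
])

```text
clock: 23.75
ee_pos: [0.5201, -0.3068, 0.1371]
ee_rot: [2.341, 2.089, 0.001]
wrist_force: [-7.1, -4.6, 29.5]
grip_width: 0.068
grip_force: 91.8
```

Request:
arm_command([
  {"grip": 50,"offset": [0,0,1.5],"turn": 0},
  {"grip": 50,"offset": [0,0,0],"turn": 0},
])

```text
clock: 23.92
ee_pos: [0.5201, -0.3069, 0.1367]
ee_rot: [2.342, 2.089, 0.002]
wrist_force: [-11.3, -0.5, 51.9]
grip_width: 0.0673
grip_force: 95.5
```

Request:
arm_command([
  {"grip": 50,"offset": [0,0,-1.5],"turn": 0},
  {"grip": 50,"offset": [0,0,-1],"turn": 0},
  {"grip": 85,"offset": [0,0,0],"turn": 0},
  {"grip": 85,"offset": [0,0,0],"turn": 0},
  {"grip": 85,"offset": [0,0,0],"turn": 0},
  {"grip": 85,"offset": [0,0,0],"turn": 0},
  {"grip": 85,"offset": [0,0,-10],"turn": 0},
  {"grip": 85,"offset": [0,0,-25],"turn": 0},
  {"grip": 85,"offset": [0,0,-35],"turn": 0},
  {"grip": 85,"offset": [0,0,-35],"turn": 0},
])

```text
clock: 24.75
ee_pos: [0.5191, -0.3042, 0.2422]
ee_rot: [-2.342, -2.092, 0.002]
wrist_force: [1.1, -0.5, -0.4]
grip_width: 0.085
grip_force: 0.0
```

Request:
arm_command([
  {"grip": 85,"offset": [0,0,-20],"turn": 0},
  {"grip": 85,"offset": [0,0,-15],"turn": 0},
  {"grip": 85,"offset": [0,0,0],"turn": 0},
])

```text
clock: 25.0
ee_pos: [0.5206, -0.305, 0.2799]
ee_rot: [2.34, 2.09, 0.004]
wrist_force: [-0.1, -0.1, 0.4]
grip_width: 0.0852
grip_force: 0.0
```

```bash
python3 - <<'E'
from h import *
from cell import robot
o=robot.get_obs();print(o['clock'],o['ee_pos'],yaw(o),o['grip_width'],o['wrist_force'])
w=robot.grab_frame("wrist");cv2.imwrite("pics/w10.png",w);c=robot.get_calibration('wrist')
h=cv2.cvtColor(w,cv2.COLOR_BGR2HSV)
m=((h[...,0]<25)&(h[...,1]>60)&(h[...,2]>90)).astype(np.uint8);m[:150]=0;m[250:]=0;m[:,:200]=0;m[:,350:]=0
m2=(w.min(2)>170).astype(np.uint8)
for mm,nm in((m,'wood'),(m2,'bright')):
    for k in sorted(cv2.findContours(mm,0,2)[0],key=cv2.contourArea)[-4:]:
        b=cv2.boundingRect(k);print(nm,cv2.contourArea(k),b,plane(c,b[0]+b[2]/2,b[1]+b[3]/2,.095 if nm=='wood' else .01))
P=np.array([.5201,-.306,.087]);ey=np.array([.112,.994,0])
for d in (0,5,10):
    t=np.radians(d);X=lambda x,z:P+ey*(x*np.cos(t)+z*np.sin(t))+np.array([0,0,z*np.cos(t)-x*np.sin(t)])
    print(d,"lip",proj(c,X(.098,-.069)),"kink",proj(c,X(.04,-.083)),"bar",proj(c,X(0,.011)),"rear",proj(c,X(-.053,-.054)))
print([(r,int(w[r,277].mean())) for r in range(60,260,6)])
E
```

```text
25.0 [ 0.5206 -0.305   0.2799] -6.437769478659643 0.08518335449623064 [-0.081  -0.0653  0.3678]
wood 25.5 (265, 215, 24, 3) [ 0.5191 -0.3206  0.095 ]
wood 55.0 (322, 245, 28, 5) [ 0.5696 -0.3566  0.095 ]
wood 106.5 (200, 219, 8, 31) [ 0.4516 -0.3303  0.095 ]
wood 377.5 (241, 198, 71, 21) [ 0.5195 -0.3132  0.095 ]
bright 895.5 (204, 283, 30, 73) [ 0.4238 -0.4841  0.01  ]
bright 1171.5 (238, 203, 78, 25) [ 0.5161 -0.3485  0.01  ]
bright 2015.5 (443, 118, 67, 56) [ 0.7459 -0.2922  0.01  ]
bright 4885.5 (251, 98, 57, 100) [ 0.5277 -0.27    0.01  ]
0 lip [276.3405  88.5157] kink [276.3373 144.3777] bar [276.2851 201.6049] rear [276.3135 230.8468]
5 lip [276.3427  95.5818] kink [276.3374 150.6547] bar [276.2852 200.5263] rear [276.3109 236.2415]
10 lip [276.3444 102.8799] kink [276.3373 157.0381] bar [276.2854 199.4277] rear [276.308  241.5168]
[(60, 103), (66, 107), (72, 109), (78, 111), (84, 113), (90, 78), (96, 80), (102, 252), (108, 252), (114, 251), (120, 252), (126, 252), (132, 253), (138, 252), (144, 252), (150, 255), (156, 254), (162, 254), (168, 254), (174, 254), (180, 254), (186, 254), (192, 254), (198, 183), (204, 165), (210, 241), (216, 182), (222, 202), (228, 134), (234, 127), (240, 62), (246, 59), (252, 55), (258, 76)]
```

The scoop stands level, with its grip at (0.520,-0.313), about 5 mm from the mat centre. Now I shut the drawer.

Request:
arm_command([
  {"grip": 34,"offset": [16,-4,0],"turn": 0},
  {"grip": 34,"offset": [30,-7,0],"turn": 0},
  {"grip": 34,"offset": [34,-7,6],"turn": 0},
  {"grip": 34,"offset": [34,-7,10],"turn": 0},
  {"grip": 34,"offset": [34,-7,12],"turn": 0},
  {"grip": 34,"offset": [34,-7,14],"turn": 0},
  {"grip": 34,"offset": [34,-7,14],"turn": 0},
  {"grip": 34,"offset": [34,-7,12],"turn": 0},
  {"grip": 34,"offset": [32,-7,8],"turn": 0},
  {"grip": 34,"offset": [22,-7,4],"turn": 0},
])

```text
clock: 25.88
ee_pos: [0.486, 0.0082, 0.1943]
ee_rot: [-2.339, -2.095, 0.003]
wrist_force: [1.0, 0.7, 0.3]
grip_width: 0.0339
grip_force: 0.0
```

```bash
python3 - <<'E'
from h import *
from cell import robot
o=robot.get_obs();print(o['clock'],o['ee_pos'],yaw(o),o['grip_width'])
w=robot.grab_frame("wrist");cv2.imwrite("pics/w11.png",w);c=robot.get_calibration('wrist');T=robot.get_calibration('top')
print("exp handle ends",proj(c,(.494,.05,.052)),proj(c,(.4835,-.045,.052)))
m=(w.min(2)>170).astype(np.uint8)
for k in sorted(cv2.findContours(m,0,2)[0],key=cv2.contourArea)[-6:]:
    b=cv2.boundingRect(k);print(cv2.contourArea(k),b)
a=[proj(c,(.489,.005+d,.052)) for d in(-.025,0,.025)]
for u,v in a:
    v=int(v);r=np.nonzero(w[v,int(u)-40:int(u)+40].min(1)>150)[0]+int(u)-40;print(u,v,r.min() if len(r) else None,r.max() if len(r) else None, plane(c,np.median(r),v,.052) if len(r) else '')
plan(o['ee_pos'],yaw(o),[(.4885,.005,.15,-6.4,3,34),(.4885,.005,.098,-6.4,4,34)])
E
```

```text
25.8833 [0.486  0.0082 0.1943] -6.295819734956707 0.03393383139624387
exp handle ends [284.1309 161.3097] [282.8669 281.3576]
115.0 (424, 295, 49, 5)
397.0 (54, 237, 107, 6)
397.5 (292, 148, 50, 10)
703.5 (360, 101, 157, 8)
916.5 (277, 149, 15, 74)
19142.5 (347, 112, 147, 172)
286.70289707783917 252 None None 
283.45949509847526 221 280 289 [0.4898 0.0055 0.052 ]
280.0082323529477 189 277 290 [0.4915 0.0301 0.052 ]
[{"grip":34,"offset":[-1.0,1.0,14.8],"turn":0.001},{"grip":34,"offset":[-1.0,0.9,14.7],"turn":0},{"grip":34,"offset":[-0.9,1.0,14.8],"turn":0.001},{"grip":34,"offset":[-0.0,-0.0,13.0],"turn":-0},{"grip":34,"offset":[-0.0,-0.0,13.0],"turn":-0},{"grip":34,"offset":[-0.0,-0.0,13.0],"turn":-0},{"grip":34,"offset":[-0.0,-0.0,13.0],"turn":-0}]
```

Request:
arm_command([
  {"grip": 34,"offset": [-1,1.5,15],"turn": 0},
  {"grip": 34,"offset": [-1,1.5,15],"turn": 0},
  {"grip": 34,"offset": [-1,0.5,15],"turn": 0},
  {"grip": 34,"offset": [0,0,14],"turn": 0},
  {"grip": 34,"offset": [0,0,14],"turn": 0},
  {"grip": 34,"offset": [0,0,14],"turn": 0},
  {"grip": 34,"offset": [0,0,9],"turn": 0},
  {"grip": 34,"offset": [0,0,0],"turn": 0},
])

```text
clock: 26.6
ee_pos: [0.4892, 0.0018, 0.0981]
ee_rot: [-2.341, -2.092, 0.005]
wrist_force: [-1.1, -1.0, -0.3]
grip_width: 0.0337
grip_force: 0.0
```

Request:
arm_command([
  {"grip": 5,"offset": [0,0,0],"turn": 0},
  {"grip": 5,"offset": [0,0,0],"turn": 0},
  {"grip": 5,"offset": [0,0,0],"turn": 0},
  {"grip": 5,"offset": [0,0,0],"turn": 0},
  {"grip": 5,"offset": [0,0,0],"turn": 0},
])

```text
clock: 27.02
ee_pos: [0.4905, 0.0018, 0.1004]
ee_rot: [2.343, 2.093, 0.001]
wrist_force: [-1.3, -3.3, 3.9]
grip_width: 0.0109
grip_force: 60.3
```

Request:
arm_command([
  {"grip": 5,"offset": [0,4,0],"turn": 0},
  {"grip": 5,"offset": [0,8,0],"turn": 0},
  {"grip": 5,"offset": [0,12,0],"turn": 0},
  {"grip": 5,"offset": [0,14,0],"turn": 0},
  {"grip": 5,"offset": [0,15,0],"turn": 0},
  {"grip": 5,"offset": [0,15,0],"turn": 0},
  {"grip": 5,"offset": [0,14,0],"turn": 0},
  {"grip": 5,"offset": [0,12,0],"turn": 0},
  {"grip": 5,"offset": [0,9,0],"turn": 0},
  {"grip": 5,"offset": [0,5,0],"turn": 0},
])

```text
clock: 27.85
ee_pos: [0.5988, -0.0115, 0.1004]
ee_rot: [2.342, 2.091, -0.0]
wrist_force: [-2.9, -8.4, 7.6]
grip_width: 0.0108
grip_force: 60.8
```

Request:
arm_command([
  {"grip": 5,"offset": [0,3,0],"turn": 0},
  {"grip": 5,"offset": [0,3,0],"turn": 0},
  {"grip": 5,"offset": [0,2,0],"turn": 0},
])

```text
clock: 28.1
ee_pos: [0.606, -0.0124, 0.1005]
ee_rot: [2.343, 2.091, -0.001]
wrist_force: [-1.9, -7.0, 6.0]
grip_width: 0.0112
grip_force: 60.5
```

Request:
arm_command([
  {"grip": 5,"offset": [0,2,0],"turn": 0},
  {"grip": 5,"offset": [0,1.5,0],"turn": 0},
])

```text
clock: 28.27
ee_pos: [0.6076, -0.0126, 0.1004]
ee_rot: [-2.342, -2.091, 0.005]
wrist_force: [-23.5, -4.6, 27.2]
grip_width: 0.0108
grip_force: 63.8
```

Request:
arm_command([
  {"grip": 5,"offset": [0,0,0],"turn": 0},
  {"grip": 30,"offset": [0,0,0],"turn": 0},
  {"grip": 30,"offset": [0,0,0],"turn": 0},
  {"grip": 30,"offset": [0,0,0],"turn": 0},
  {"grip": 30,"offset": [0,0,0],"turn": 0},
  {"grip": 30,"offset": [0,0,-15],"turn": 0},
  {"grip": 30,"offset": [0,0,-30],"turn": 0},
  {"grip": 30,"offset": [0,0,-40],"turn": 0},
  {"grip": 30,"offset": [0,-20,-40],"turn": 0},
  {"grip": 30,"offset": [0,-20,-25],"turn": 0},
])

```text
clock: 29.1
ee_pos: [0.5715, -0.0072, 0.2501]
ee_rot: [2.341, 2.092, 0.003]
wrist_force: [0.6, 0.3, 0.8]
grip_width: 0.0299
grip_force: 0.0
```

Request:
arm_command([
  {"grip": 30,"offset": [0,-15,0],"turn": 0},
  {"grip": 30,"offset": [0,0,0],"turn": 0},
  {"grip": 30,"offset": [0,0,0],"turn": 0},
])

```text
clock: 29.35
ee_pos: [0.5557, -0.0049, 0.2477]
ee_rot: [2.341, 2.095, 0.002]
wrist_force: [0.2, 1.0, -0.7]
grip_width: 0.0299
grip_force: 0.0
```

```bash
python3 - <<'E'
from h import *
from cell import robot
o=robot.get_obs();print(o['clock'],o['ee_pos'],o['grip_width'],o['wrist_force'])
w=robot.grab_frame("wrist");cv2.imwrite("pics/w12.png",w);c=robot.get_calibration('wrist')
for d in(-.025,0,.025):
    u,v=proj(c,(.6085+d*.11,-.0095+d,.052));v=int(v);r=np.nonzero(w[v,int(u)-12:int(u)+13].min(1)>150)[0]+int(u)-12
    print(u,v,len(r),plane(c,np.median(r),v,.052) if len(r) else '')
a=cv2.imread('pics/top0.png');t=robot.grab_frame('top')
# scoop as seen from above + bystanders unchanged?
for n,(x,y,ww,hh) in dict(glue=(365,145,25,28),tin=(186,155,32,36),tape=(284,123,32,30),wrench=(422,238,62,30),screwdriver=(288,228,20,70)).items():
    print(n,np.abs(a[y:y+hh,x:x+ww].astype(int)-t[y:y+hh,x:x+ww]).mean())
E
```

```text
29.35 [ 0.5557 -0.0049  0.2477] 0.029933054274586767 [ 0.2114  0.9689 -0.7249]
333.05774544634903 220 13 [ 0.6048 -0.0342  0.052 ]
334.4689015158625 194 13 [ 0.6081 -0.0093  0.052 ]
335.95473487327536 166 14 [0.6109 0.0162 0.052 ]
glue 3.685238095238095
tin 3.197337962962963
tape 23.846180555555556
wrench 3.5580645161290323
screwdriver 48.68690476190476
```

```bash
python3 -c "
from cell import robot
print(robot.hand_in())"
```

```text
the job is handed in; nothing more can be done
None
```

I handed the job in at about 29 s of the 64 s allowed, and no verdict came back. The last picture showed all five nuts in the tray, some on edge. The scoop measured level about 5 mm from the mat's centre, the drawer was pushed to its stop, and I saw no sign of bystanders moving, though the arm hid the tape and screwdriver in the last check.

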